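# Stack spacer, tongued lock washer and bushing on a keyed spindle

### The job

Build up the spindle stub on the blue bench stand: thread on the dark steel spacer first, then the lock washer with its yellow tongue turned until it drops into the spindle's keyway, and only when that is home the brass bushing, flange down; each one fully home and flat on the one below. Work gently: carry each part down by hand without pressing hard or dropping it, and leave the nut, wrench and tin where they are.

Things in the scene. Friction and masses are not known exactly. Their poses are not given: they have to be found in the camera images.
- stand: Bench stand, bolted down: blue base plate 130 x 130 x 12 mm, blue column, round steel seat 48 mm in diameter with its flat top 55 mm above the bench; from it rises the steel spindle, 32 mm in diameter, 48 mm long, top edge chamfered 1.5 mm. More than 40 N of any of the three parts on stand or spindle is damage. Origin under the plate's centre, on the spindle axis, at bench height; z up.
- seat (a point): Centre of the seat's top face (55 mm above the bench) on the spindle axis, where the spacer's underside must rest. Axes as the stand's.
- spindle_top (a point): Centre of the spindle's top face, 103 mm above the bench; axes as the STAND's, not the keyway's. The spindle does not turn. Its keyway, a groove 8.5 mm wide, 6 mm deep, runs its full length, open at the top and to the stand's -x side (towards the robot) but up to 0.85 rad to either side of that: its true direction is not measured; find it by feel or by eye.
- spacer_mid (a point): Centre of the loose spacer, half-way up: plain dark steel ring, outside diameter 52 mm, bore 34.6 mm, 16 mm high. Axis z up.
- washer_mid (a point): Centre of the loose lock washer, half-way up: bright steel ring 51 mm in diameter, 10 mm high, bore 34.6 mm, two parallel outer flats 54 mm apart, facing its +y and -y, each 34 mm long: grip it there. A yellow tongue reaches into the bore from its -x side. z up.
- tongue (a point): Middle of the washer's yellow tongue: 7 mm wide, 5.8 mm into the bore, in the upper half of the washer's height only (its underside 5 mm above the washer's). So the washer slips 5 mm over the spindle, then the tongue rides on the spindle's top face until turned over the keyway (to about 0.05 rad), and then it goes down freely. Axes as the washer's.
- bushing_mid (a point): Centre of the loose brass bushing, half-way up: height 16 mm, body 46 mm in diameter (grip it there, 4 to 16 mm above its underside), a flange 56 mm in diameter and 4 mm thick at its foot, bore 34.6 mm. Starts flange down. Axis z up.
- nut: Loose large hexagon nut, about 67 mm across flats, 22 mm high; leave alone. Origin under its centre.
- wrench: Loose steel wrench, 200 mm long, lying flat; leave alone. Origin under its middle, handle along its -x.
- tin: Loose green tin, 70 mm in diameter, 70 mm high; leave alone. Origin under its centre.
Mind the look-alikes: they are no part of the job. What is shaped like the part that bears spacer_mid but orange is not meant.

How it is judged:
By the outcome, as a careful person would: the job done as asked, in the order asked, and still so for the second after the job is handed in, with the robot touching nothing.
It also fails if it takes over 72 s, if anything falls off the work surface, if the arm or the gripper's body presses on something with over 40 N, if the wrist force passes 120 N, or if a joint passes its speed limit or range.

### The arm

A 6-joint arm with a two-finger parallel gripper is mounted at the origin on the work surface. World frame = base frame: x ahead of the robot, y to its left, z up, the work surface at z = 0. Lengths are in mm, angles in rad, forces in N, time in s.
With the tool pointing down it reaches from about 350 to 775 mm from the base axis. Payload 7.3 kg.
Tool frame: the origin (TCP) lies on the centre line of the jaws, within the pads' length; the fingertips stand 22 mm ahead of it and the grasp point (between the pads) lies 3 mm ahead of it; x points along the fingers, z is the direction in which the jaws open and shut, and the axes are right-handed (so a half turn about x gives the same grasp; the last joint's range is limited). The gripper opens to 92 mm and grips with 3 to 60 N. Pads are 19 mm wide; open, the fingers measure 130 mm over their backs; the gripper's body (75 mm by 190 mm) begins 47 mm behind the grasp point.
Start: joints at [-1.281, 0.342, 1.524, -0, 1.275, -0.146], TCP at [221.645, -475.937, 248.741] pointing down, gripper open.
Joint ranges: [-2.53, 2.53], [-0.77, 2.02], [0.04, 2.7], [-1, 4.14], [0.28, 2.66], [-3.11, 3.11]. Speed limits (rad/s): [2.57, 2.57, 3.14, 3.14, 3.14, 3.14].

### API

Orientations are given as [roll, pitch, yaw] about the fixed x, y, z axes, in that order (R = Rz(yaw) Ry(pitch) Rx(roll)).
In Python, from plant import readout, imaging, bot gives the robot as it stands.
- The arm moves only by the tool arm_command, never from a script. Its argument "plan" is a list of rows, each an object of numbers: "tx", "ty", "tz": the shift along the tool's x, y, z in cm; "wx", "wy", "wz": the turn, a rotation vector about the tool's x, y, z in rad; "jaw": the opening, from -1 (shut) to 1 (fully open). In form: [{"tx": .., "ty": .., "tz": .., "wx": .., "wy": .., "wz": .., "jaw": ..}, ...]. A call has 1 to 20 rows; each row shifts and turns the commanded pose from where the row before left it, along the tool's axes as they then stand; what a row does not reach is not made up. A row lasts 1/10 s, in which the tool goes at most 50 mm and 8.59 degrees, less where a joint would pass 70% of its speed; a pose out of reach is approached as far as the arm can. A call with a gripper value outside its range is refused whole. The fingers move at their own pace and stop on an object; the grip force is fixed at half the most. Time passes only in rows, so rows that do not move let the fingers close. It gives the time, the measured TCP pose, the force and the opening at its end, in the units of the state.
- readout.get_obs(): the state, without advancing time (a new reading comes with each control period).
- imaging.capture(name): name is "scene" or "top" or "wrist"; returns the picture (480x640x3 uint8, blue, green, red); there is no depth.
- imaging.get_calibration(name): a dict with "fx", "fy", "cx", "cy" (pixels), "dist" ([k1, k2, p1, p2, k3] as OpenCV has them; the pictures are not rectified), "position" and "rotation" of the camera in the world; the wrist camera has in their place "mount" (4x4, takes a point from camera to tool coordinates, whose origin is the TCP and whose axes are the tool frame's). Camera axes: x right, y up, looking along -z (the intrinsics and any distortion apply to the point x, -y, -z); pixel columns grow to the right and rows downward; lengths in mm; the calibration is good to about 2 mm. A picture is of the moment at which its call begins: read the wrist's pose just before it. get_calibration takes no time and is no camera call.
- bot.close_job(): hands the job in, once; it reports no verdict.
The state is a dict: "time": time; "joint_positions": joint angles; "dq": joint speeds; "tau": joint torques, N m; "tool_pos": TCP position; "tcp_rot": TCP orientation; "contact_force": force on the tool from outside, world axes, zero at the start; "moment": the same for the moment, N m; "grip_width": finger opening in mm.
Only numpy, scipy, OpenCV 4.12 (cv2) and the standard library are available. Lean on these libraries where they do the work, as an engineer would, in place of code of your own. Each camera call takes 0.05 s, during which the arm holds its last target.

## Working session

There is one attempt and no reset: what is moved stays moved. The work goes in short steps, Python scripts to look and compute and a tool call to move; the robot and the scene stay as the last step left them, time stands still between calls to the robot, and variables do not carry over. Pictures are saved under pics/ and viewed, and the job is handed in when it is done.

Besides the shell and the picture viewer there is one more tool, called as name(argument=value, ...), one argument or row to a line, values as JSON. arm_command: Moves the arm, as the interface text tells. Its arguments: {"type":"object","properties":{"plan":{"type":"array"}},"required":["plan"]}

```bash
ls; mkdir -p pics
cat > h.py <<'E'
import numpy as np, cv2
from scipy.spatial.transform import Rotation as R
from plant import readout, imaging, bot
E
python3 - <<'E'
from h import *
for n in ("scene","top"):
    im=imaging.capture(n); cv2.imwrite(f"pics/{n}0.png",im)
    c=imaging.get_calibration(n); print(n,c)
print(imaging.get_calibration("wrist"))
print(readout.get_obs())
E
```

```text
pics
scene {'fx': 482.0993938131873, 'fy': 482.0993938131873, 'cx': 314.6962699799463, 'cy': 245.43601396054902, 'dist': array([-0.07820445,  0.        ,  0.        ,  0.        ,  0.        ]), 'position': array([1199.81362647,  252.03882333,  703.18385682]), 'rotation': array([ 0.78955229, -0.01866082,  1.91086962])}
top {'fx': 486.4348484824259, 'fy': 486.4348484824259, 'cx': 310.83253539070193, 'cy': 246.5943333430415, 'dist': array([-0.01184489,  0.        ,  0.        ,  0.        ,  0.        ]), 'position': array([411.4392192 ,  68.9659841 , 924.11409433]), 'rotation': array([ 0.2074524 ,  0.00680067, -1.63301164])}
{'fx': 432.8127804461588, 'fy': 432.8127804461588, 'cx': 322.1673416061029, 'cy': 241.84859743950062, 'dist': array([-0.06773241,  0.        ,  0.        ,  0.        ,  0.        ]), 'mount': array([[-5.61160621e-04,  2.88961575e-01, -9.57340532e-01,
        -1.36501820e+02],
       [-8.43926889e-04,  9.57340205e-01,  2.88961971e-01,
         7.99270150e+01],
       [ 9.99999486e-01,  9.70079495e-04, -2.93359181e-04,
        -6.56938023e-01],
       [ 0.00000000e+00,  0.00000000e+00,  0.00000000e+00,
         1.00000000e+00]])}
{'time': 0.1, 'joint_positions': array([-1.28101180e+00,  3.42619179e-01,  1.52491088e+00,  2.75980546e-07,
        1.27543169e+00, -1.46025066e-01]), 'dq': array([-1.16819713e-05, -1.30034093e-03, -2.94229881e-03, -1.57042225e-03,
       -9.99815216e-04,  6.50581860e-04]), 'tau': array([ 2.14618260e-03, -4.32002556e+01, -2.44694817e+01,  7.18892715e-02,
        5.26707165e-02, -5.53426821e-05]), 'tool_pos': array([ 221.5363241 , -475.59550765,  248.13573491]), 'tcp_rot': array([2.99537482, 1.56942723, 1.86038801]), 'contact_force': array([ 0.07698224,  0.16622271, -0.19753148]), 'moment': array([-0.0411264 ,  0.02733479,  0.04247249]), 'grip_width': 91.8129970488972}
```

View pics/scene0.png

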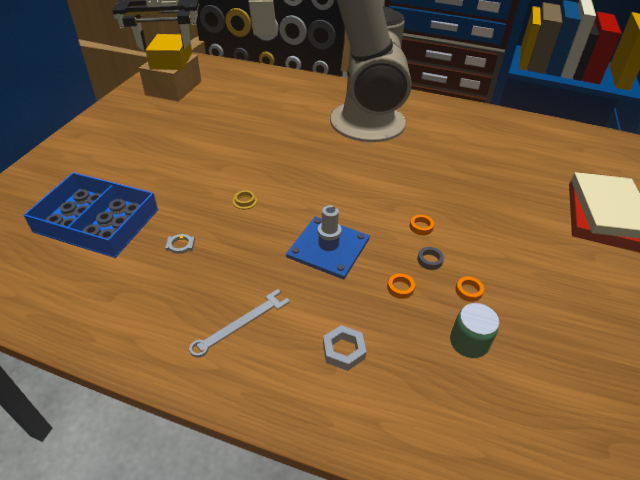

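View pics/top0.png

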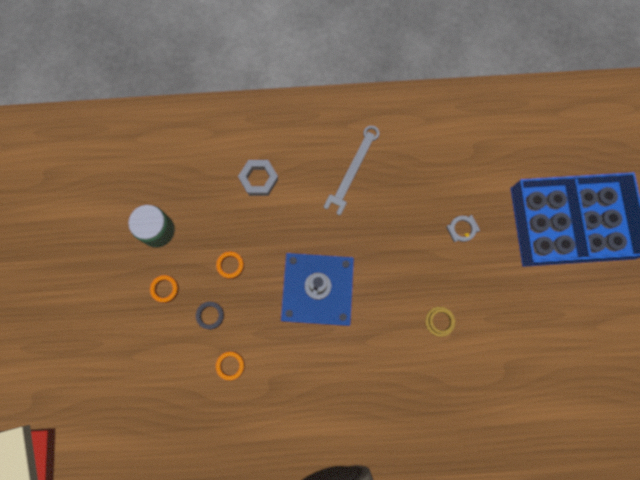

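In the top view I see: the dark spacer at (209,315) with orange look-alikes at (229,265), (163,289) and (229,366), the washer at (463,228), the bushing at (440,321), and the stand's spindle at (318,286). There are also small dark rings in the blue box around (570,220). The spacer is the only dark ring that matches the description. I'll measure next.

```bash
cat >> h.py <<'E'
def cam(n,obs=None):
    c=imaging.get_calibration(n)
    if n=="wrist":
        o=obs or readout.get_obs()
        T=np.eye(4);T[:3,:3]=R.from_euler('xyz',o['tcp_rot']).as_matrix();T[:3,3]=o['tool_pos']
        M=T@c['mount'];Rm,p=M[:3,:3],M[:3,3]
    else: Rm=R.from_euler('xyz',c['rotation']).as_matrix();p=np.array(c['position'])
    K=np.array([[c['fx'],0,c['cx']],[0,c['fy'],c['cy']],[0,0,1]])
    return K,np.array(c['dist']),Rm,p
def ray(C,uv):
    K,d,Rm,p=C
    q=cv2.undistortPoints(np.array(uv,float).reshape(-1,1,2),K,d).reshape(-1,2)
    v=np.c_[q[:,0],-q[:,1],-np.ones(len(q))]@Rm.T
    return p,v
def onplane(C,uv,z):
    p,v=ray(C,uv); return p+v*((z-p[2])/v[:,2])[:,None]
def proj(C,P):
    K,d,Rm,p=C
    q=(np.array(P,float).reshape(-1,3)-p)@Rm; q=q*[1,-1,-1]
    return cv2.projectPoints(q,np.zeros(3),np.zeros(3),K,d)[0].reshape(-1,2)
def circ(P):
    A=np.c_[2*P[:,:2],np.ones(len(P))];s=np.linalg.lstsq(A,(P[:,:2]**2).sum(1),rcond=None)[0]
    return s[0],s[1],np.sqrt(s[2]+s[0]**2+s[1]**2)
E
python3 - <<'E'
from h import *
im=cv2.imread("pics/top0.png")
C=cam("top");print(C[2],C[3])
for n,uv,z in (("spacer",(209,315),16),("washer",(463,228),10),("tongue",(467,235),8),("bush",(440,321),8),("stand",(318,289),12),("o1",(229,265),16),("o2",(163,289),16),("o3",(229,366),16)):
    P=onplane(C,uv,z)[0];print(n,P.round(1), proj(cam("scene"),P).round(0))
def crop(x,y,r=40):
    return cv2.resize(im[y-r:y+r,x-r:x+r],(400,300) if 0 else (300,300),interpolation=cv2.INTER_CUBIC)
cv2.imwrite("pics/c0.png",np.vstack([np.hstack([crop(209,315),crop(463,228)]),np.hstack([crop(440,321),crop(318,289)])])[:600,:600])
E
```

```text
[[-0.06217374  0.97657846 -0.20598286]
 [-0.99804217 -0.06224007  0.00616415]
 [-0.00680061  0.20596283  0.97853618]] [411.4392192   68.9659841  924.11409433]
spacer [485.1 260.   16. ] [[431. 255.]]
washer [ 621.8 -232.8   10. ] [[180. 241.]]
tongue [ 607.9 -239.4    8. ] [[181. 237.]]
bush [ 447.6 -168.2    8. ] [[245. 198.]]
stand [521.2  54.8  12. ] [[328. 243.]]
o1 [576.9 220.3  16. ] [[402. 282.]]
o2 [539.  345.6  16. ] [[470. 285.]]
o3 [390.7 225.5  16. ] [[422. 221.]]
```

View pics/c0.png

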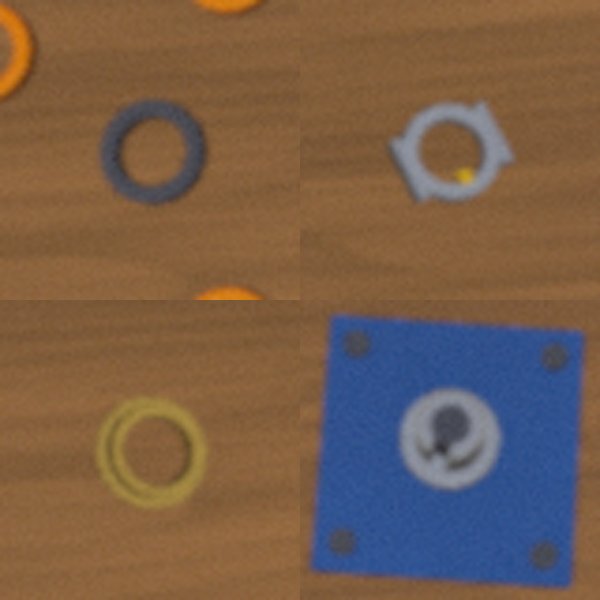

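The crops confirm the choice: the spacer is the dark ring, the washer has its yellow tongue at lower right, the bushing is flange-down, and the keyway notch shows faintly. Next come the tool axes and where the wrist camera looks.

```bash
cat >> h.py <<'E'
def axes(o): return R.from_euler('xyz',o['tcp_rot']).as_matrix()
def delta(target,yawz=None):
    """print move in tool axes (cm) to TCP target; yawz: desired world angle of tool z (mod pi)"""
    o=readout.get_obs();A=axes(o);d=A.T@(np.array(target)-o['tool_pos'])/10
    print("tx,ty,tz cm",d.round(2))
    zx=np.arctan2(A[1,2],A[0,2]);print("zdir ang",zx.round(3))
    if yawz is not None:
        e=(yawz-zx+np.pi/2)%np.pi-np.pi/2; print("wx(turn about down axis)",(-e).round(3),'q6',o['joint_positions'][5])
    return d
E
python3 - <<'E'
from h import *
o=readout.get_obs();A=axes(o);print(A.round(3))
C=cam("wrist",o);print(C[3]-o['tool_pos'],C[2][:,2].round(3))
for h in (0,-22,-100,-230):
    print(h,proj(C,o['tool_pos']+[0,0,h]).round(0))
im=imaging.capture("wrist");cv2.imwrite("pics/w0.png",im)
E
```

```text
[[-0.     0.907  0.422]
 [ 0.001  0.422 -0.907]
 [-1.     0.    -0.001]]
[ 72.23217309  34.15716013 136.5185248 ] [0.262 0.121 0.957]
0 [[324. 346.]]
-22 [[324. 318.]]
-100 [[323. 256.]]
-230 [[323. 208.]]
```

View pics/w0.png

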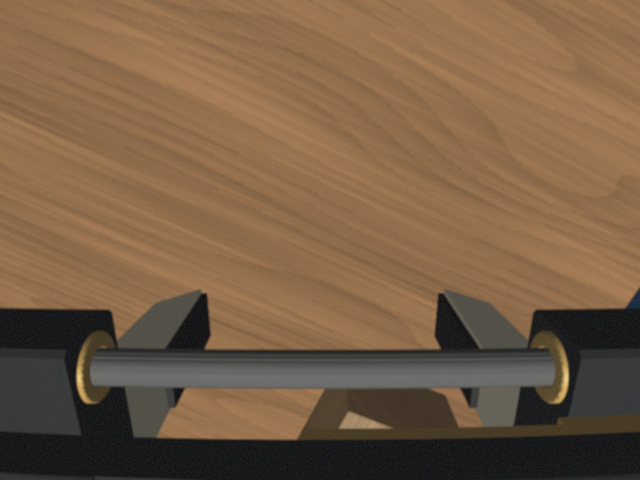

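Run:
```python
from h import *
delta([521,55,240])
```

```text
tx,ty,tz cm [  0.87  49.55 -35.47]
zdir ang -1.135
```

arm_command(
  plan=[
    {"ty":3.5,"tz":-2.5},
    {"ty":3.5,"tz":-2.5},
    {"ty":3.5,"tz":-2.5},
    {"ty":3.5,"tz":-2.5},
    {"ty":3.5,"tz":-2.5},
    {"ty":3.5,"tz":-2.5},
    {"ty":3.5,"tz":-2.5},
    {"ty":3.5,"tz":-2.5},
    {"ty":3.5,"tz":-2.5},
    {"ty":3.5,"tz":-2.5},
    {"ty":3.5,"tz":-2.5},
    {"ty":3.5,"tz":-2.5},
    {"ty":3.5,"tz":-2.5},
    {"ty":3.5,"tz":-2.5},
    {"tx":0.5},
    {},
    {},
  ],
)

```text
invalid input at $.plan[0]: expected keys tx, ty, tz, wx, wy, wz, jaw
```

Run:
```python
from h import *
o=readout.get_obs();im=imaging.capture("wrist");cv2.imwrite("pics/w1.png",im)
import pickle;pickle.dump((o,im),open("w1.pkl","wb"))
print(o['tool_pos'],o['time'],np.abs(o['dq']).max(),o['contact_force'])
```

```text
[ 221.55224796 -475.68336241  248.23027799] 0.15 0.002242149531704909 [-0.33688087  0.91666682 -0.3847959 ]
```

View pics/w1.png

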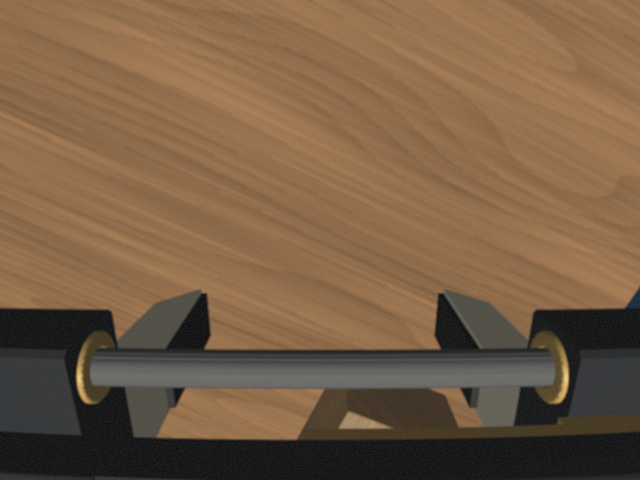

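All seven keys are required in every row, so I'll resend the move with them.

arm_command(
  plan=[
    {"tx":0,"ty":3.5,"tz":-2.5,"wx":0,"wy":0,"wz":0,"jaw":1},
    {"tx":0,"ty":3.5,"tz":-2.5,"wx":0,"wy":0,"wz":0,"jaw":1},
    {"tx":0,"ty":3.5,"tz":-2.5,"wx":0,"wy":0,"wz":0,"jaw":1},
    {"tx":0,"ty":3.5,"tz":-2.5,"wx":0,"wy":0,"wz":0,"jaw":1},
    {"tx":0,"ty":3.5,"tz":-2.5,"wx":0,"wy":0,"wz":0,"jaw":1},
    {"tx":0,"ty":3.5,"tz":-2.5,"wx":0,"wy":0,"wz":0,"jaw":1},
    {"tx":0,"ty":3.5,"tz":-2.5,"wx":0,"wy":0,"wz":0,"jaw":1},
    {"tx":0,"ty":3.5,"tz":-2.5,"wx":0,"wy":0,"wz":0,"jaw":1},
    {"tx":0,"ty":3.5,"tz":-2.5,"wx":0,"wy":0,"wz":0,"jaw":1},
    {"tx":0,"ty":3.5,"tz":-2.5,"wx":0,"wy":0,"wz":0,"jaw":1},
    {"tx":0,"ty":3.5,"tz":-2.5,"wx":0,"wy":0,"wz":0,"jaw":1},
    {"tx":0,"ty":3.5,"tz":-2.5,"wx":0,"wy":0,"wz":0,"jaw":1},
    {"tx":0,"ty":3.5,"tz":-2.5,"wx":0,"wy":0,"wz":0,"jaw":1},
    {"tx":0,"ty":3.5,"tz":-2.5,"wx":0,"wy":0,"wz":0,"jaw":1},
    {"tx":0.5,"ty":0,"tz":0,"wx":0,"wy":0,"wz":0,"jaw":1},
    {"tx":0,"ty":0,"tz":0,"wx":0,"wy":0,"wz":0,"jaw":1},
    {"tx":0,"ty":0,"tz":0,"wx":0,"wy":0,"wz":0,"jaw":1},
  ],
)

```text
time: 1.9
tool_pos: [517.6, 47.6, 243.4]
tcp_rot: [-1.693, 1.57, -2.828]
contact_force: [-0.1, -0.6, 0.3]
grip_width: 91.9
```

```bash
cat >> h.py <<'E'
import pickle
def snap(k):
    o=readout.get_obs();im=imaging.capture("wrist");cv2.imwrite(f"pics/{k}.png",im);pickle.dump((o,im),open(k+".pkl","wb"))
    print(o['tool_pos'].round(2),round(o['time'],2),'dq',np.abs(o['dq']).max().round(4),'F',o['contact_force'].round(1),'q6',o['joint_positions'][5].round(2),'w',round(float(o['grip_width']),1))
    return o,im
E
python3 - <<'E'
from h import *
snap("w2")
E
```

```text
[517.58  47.6  243.41] 1.9 dq 0.0182 F [-0.1 -0.6  0.3] q6 1.08 w 91.9
```

View pics/w2.png

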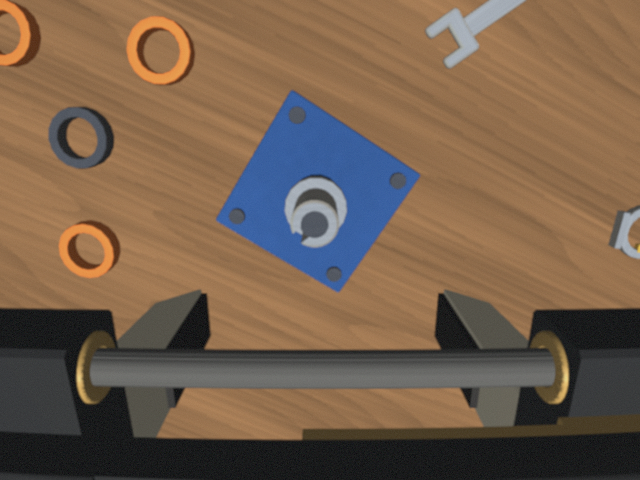

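Run:
```python
from h import *
o,im=pickle.load(open("w2.pkl","rb"))
c=im[165:265,265:365];cv2.imwrite("pics/z2.png",cv2.resize(c,(600,600),interpolation=cv2.INTER_CUBIC))
```

```text
(no output)
```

View pics/z2.png

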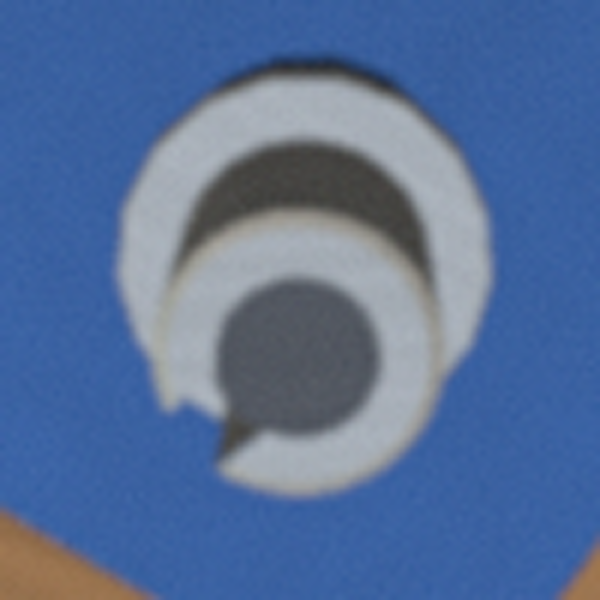

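Run:
```python
from h import *
o,im=pickle.load(open("w2.pkl","rb"));C=cam("wrist",o)
f=lambda z:np.array([[265+z[0]/6-.5,165+z[1]/6-.5]])
hsv=cv2.cvtColor(im,cv2.COLOR_BGR2HSV)
m=(im.max(2)<130)&(im.max(2)>60)&(hsv[...,1]<70)
m=m.astype(np.uint8);m[:205]=0;m[245:]=0;m[:,:295]=0;m[:,335:]=0
m=cv2.morphologyEx(m,cv2.MORPH_OPEN,np.ones((5,5)))
n,l,s,c=cv2.connectedComponentsWithStats(m);print(s,c)
k=1+np.argmax(s[1:,4]);cc=onplane(C,c[k],103)[0]
print("disc centre",cc)
pts=[(160,340),(170,290),(200,245),(240,218),(300,208),(360,222),(405,255),(432,300),(441,350),(430,400),(405,445),(365,478),(300,496),(250,487)]
P=np.vstack([onplane(C,f(p),102.) for p in pts]);print("outer circle",circ(P))
for a in ((180,403),(217,464),(236,415),(222,412),(258,432)):
    p=onplane(C,f(a),103)[0];print(a,(p-cc).round(1),np.degrees(np.arctan2(*(p-cc)[1::-1])).round(1))
# seat circle
pts=[(120,240),(150,150),(200,105),(260,80),(320,75),(380,90),(440,135),(480,200),(490,260),(483,320),(128,300)]
P=np.vstack([onplane(C,f(p),55.) for p in pts]);print("seat",circ(P))
# plate direction from corners
q=onplane(C,[[292,91],[420,175],[340,291],[217,219]],12);print(q, q.mean(0))
d=q-np.roll(q,-1,0);print(np.degrees(np.arctan2(d[:,1],d[:,0])))
```

```text
[[     0      0    640    480 306631]
 [   301    212     27     26    569]] [[319.51076375 239.52783965]
 [313.69947276 224.4973638 ]]
disc centre [522.36682872  56.63767589 103.        ]
outer circle (np.float64(522.9361909009708), np.float64(56.58608931741901), np.float64(16.045233596101493))
(180, 403) [-9.8  9.5  0. ] 135.9
(217, 464) [-14.5   2.9   0. ] 168.6
(236, 415) [-8.5  3.3  0. ] 158.6
(222, 412) [-8.8  4.9  0. ] 151.0
(258, 432) [-9.2  0.3  0. ] 178.1
seat (np.float64(523.1848246804533), np.float64(56.60127486471583), np.float64(23.728282069166834))
[[ 5.94319933e+02  1.10748788e+02  1.20000000e+01]
 [ 5.77977167e+02 -1.57135380e+01  1.20000000e+01]
 [ 4.52872773e+02  7.83464758e-02  1.20000000e+01]
 [ 4.69015280e+02  1.27420336e+02  1.20000000e+01]] [523.54628833  55.63348311  12.        ]
[ 82.63645879  -7.19437597 -97.2245657  172.42141321]
```

The outer circle fit gives the spindle axis at about (523.0, 56.6) with radius 16.05, which matches the drawing. The keyway points at about 153° in world. On to the spacer.

Run:
```python
from h import *
delta([480,251,156])
```

```text
tx,ty,tz cm [  8.77   5.16 -20.07]
zdir ang -1.136
```

arm_command(
  plan=[
    {"tx":1,"ty":0.9,"tz":-3.4,"wx":0,"wy":0,"wz":0,"jaw":1},
    {"tx":1,"ty":0.9,"tz":-3.4,"wx":0,"wy":0,"wz":0,"jaw":1},
    {"tx":1,"ty":0.9,"tz":-3.4,"wx":0,"wy":0,"wz":0,"jaw":1},
    {"tx":1,"ty":0.9,"tz":-3.4,"wx":0,"wy":0,"wz":0,"jaw":1},
    {"tx":2,"ty":0.9,"tz":-3.4,"wx":0,"wy":0,"wz":0,"jaw":1},
    {"tx":2.5,"ty":0.6,"tz":-3,"wx":0,"wy":0,"wz":0,"jaw":1},
    {"tx":0,"ty":0,"tz":0,"wx":0,"wy":0,"wz":0,"jaw":1},
    {"tx":0,"ty":0,"tz":0,"wx":0,"wy":0,"wz":0,"jaw":1},
  ],
)

```text
time: 2.75
tool_pos: [479.9, 250.2, 158.7]
tcp_rot: [-1.058, 1.57, -2.193]
contact_force: [-0.4, 0.5, 0.0]
grip_width: 92.1
```

Run:
```python
from h import *
snap("w3")
```

```text
[479.89 250.24 158.72] 2.75 dq 0.0266 F [-0.4  0.5  0. ] q6 1.47 w 92.1
```

View pics/w3.png

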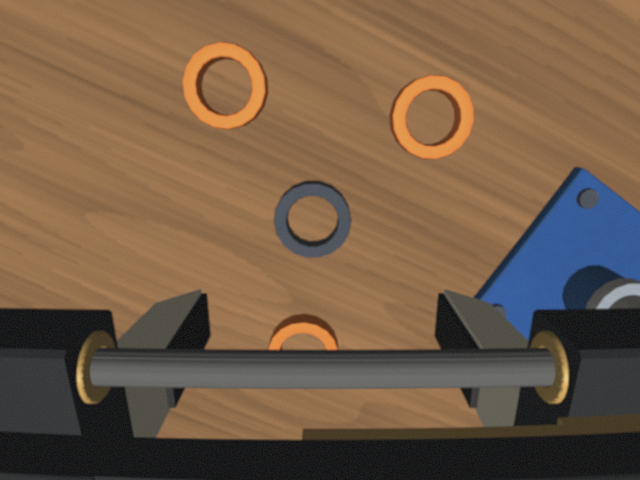

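```bash
cat >> h.py <<'E'
def fitring(C,mask,seed,z,zlow=None):
    n,l,s,c=cv2.connectedComponentsWithStats(mask.astype(np.uint8));k=l[seed[1],seed[0]]
    if k==0: k=1+np.argmin(np.hypot(*(c[1:]-seed).T))
    cs,_=cv2.findContours((l==k).astype(np.uint8),cv2.RETR_EXTERNAL,cv2.CHAIN_APPROX_NONE)
    p=max(cs,key=len)[:,0].astype(float); cen=p.mean(0); nad=proj(C,[[C[3][0],C[3][1],0]])[0]
    d=(cen-nad)/np.linalg.norm(cen-nad); r=p-cen
    r=r/np.linalg.norm(r,axis=1)[:,None]; p=p+r*0.5
    sel=(r@d)>-0.1
    P=onplane(C,p[sel],z); return circ(P),circ(onplane(C,p,z)),s[k]
E
python3 - <<'E'
from h import *
o,im=pickle.load(open("w3.pkl","rb"));C=cam("wrist",o)
hsv=cv2.cvtColor(im,cv2.COLOR_BGR2HSV)
m=(hsv[...,2]<115)&(hsv[...,1]<90)
m[270:]=0
print(fitring(C,m,(283,219),16))
E
```

```text
((np.float64(485.965591656579), np.float64(261.0620059799055), np.float64(25.48868358765725)), (np.float64(486.5369775142273), np.float64(261.28746822448915), np.float64(25.840780592792754)), array([ 274,  181,   77,   77, 2823], dtype=int32))
```

Run:
```python
from h import *
delta([486,261,24])
```

```text
tx,ty,tz cm [13.54  0.95 -0.78]
zdir ang -1.136
```

arm_command(
  plan=[
    {"tx":3,"ty":0.95,"tz":-0.78,"wx":0,"wy":0,"wz":0,"jaw":1},
    {"tx":3,"ty":0,"tz":0,"wx":0,"wy":0,"wz":0,"jaw":1},
    {"tx":3,"ty":0,"tz":0,"wx":0,"wy":0,"wz":0,"jaw":0.7},
    {"tx":2.5,"ty":0,"tz":0,"wx":0,"wy":0,"wz":0,"jaw":0.6},
    {"tx":1.2,"ty":0,"tz":0,"wx":0,"wy":0,"wz":0,"jaw":0.6},
    {"tx":0.7,"ty":0,"tz":0,"wx":0,"wy":0,"wz":0,"jaw":0.6},
    {"tx":0,"ty":0,"tz":0,"wx":0,"wy":0,"wz":0,"jaw":0.6},
  ],
)

```text
time: 3.5
tool_pos: [485.9, 261.5, 25.0]
tcp_rot: [1.184, 1.57, 0.048]
contact_force: [0.5, -1.5, 0.4]
grip_width: 73.6
```

Run:
```python
from h import *
snap("w4")
```

```text
[485.88 261.53  25.03] 3.5 dq 0.0202 F [ 0.5 -1.5  0.4] q6 1.49 w 73.6
```

View pics/w4.png

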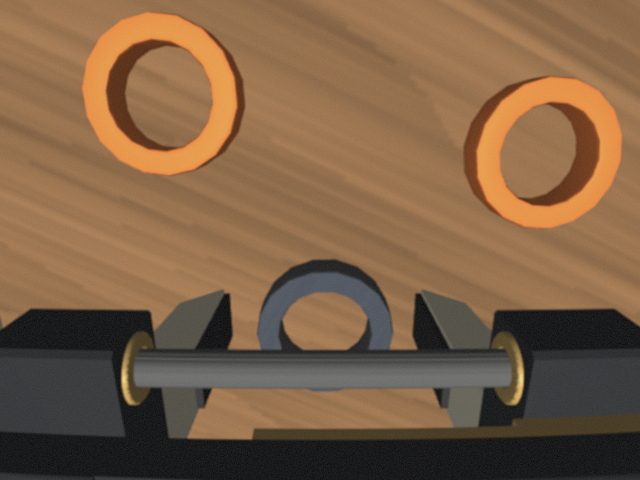

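The spacer at (325,325) sits between the jaws. I'll close and lift it slightly.

arm_command(
  plan=[
    {"tx":0,"ty":0,"tz":0,"wx":0,"wy":0,"wz":0,"jaw":0.2},
    {"tx":0,"ty":0,"tz":0,"wx":0,"wy":0,"wz":0,"jaw":-0.3},
    {"tx":0,"ty":0,"tz":0,"wx":0,"wy":0,"wz":0,"jaw":-0.3},
    {"tx":0,"ty":0,"tz":0,"wx":0,"wy":0,"wz":0,"jaw":-0.3},
    {"tx":-0.5,"ty":0,"tz":0,"wx":0,"wy":0,"wz":0,"jaw":-0.3},
    {"tx":-2,"ty":0,"tz":0,"wx":0,"wy":0,"wz":0,"jaw":-0.3},
    {"tx":-3,"ty":0,"tz":0,"wx":0,"wy":0,"wz":0,"jaw":-0.3},
  ],
)

```text
time: 4.25
tool_pos: [483.8, 261.6, 78.8]
tcp_rot: [-1.644, 1.566, -2.779]
contact_force: [1.2, -0.1, -1.1]
grip_width: 51.0
```

Run:
```python
from h import *
o,im=snap("w5")
A=axes(o);print('TCP->spindle target above', )
delta([523,56.6,160])
```

```text
[483.83 261.65  78.85] 4.25 dq 0.683 F [ 1.2 -0.1 -1.1] q6 1.49 w 51.0
TCP->spindle target above
tx,ty,tz cm [-7.56 -5.4  20.23]
zdir ang -1.135
```

View pics/w5.png

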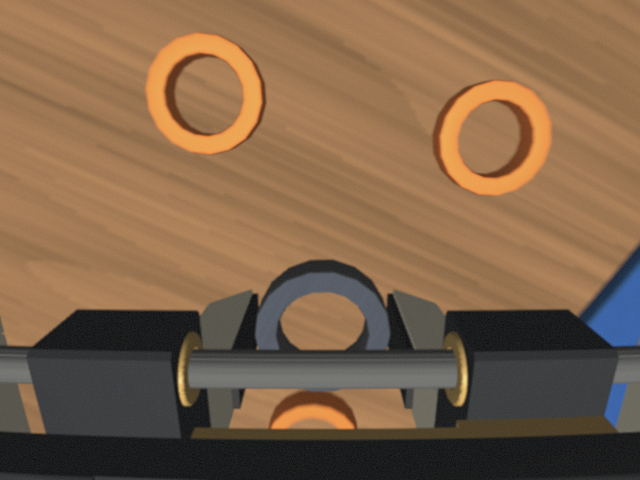

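```bash
cat >> h.py <<'E'
def camtool():
    c=imaging.get_calibration("wrist");M=c['mount'];K=np.array([[c['fx'],0,c['cx']],[0,c['fy'],c['cy']],[0,0,1]])
    return K,np.array(c['dist']),M[:3,:3],M[:3,3]
def onx(C,uv,x):
    p,v=ray(C,uv);return p+v*((x-p[0])/v[:,0])[:,None]
E
python3 - <<'E'
from h import *
from scipy.optimize import least_squares
o,im=pickle.load(open("w5.pkl","rb"));C=camtool()
hsv=cv2.cvtColor(im,cv2.COLOR_BGR2HSV)
m=((hsv[...,1]>90)&(hsv[...,0]<25)).astype(np.uint8)
n,l,s,c=cv2.connectedComponentsWithStats(m[:350]);k=l[325,322];print(s[k],c[k])
cs,_=cv2.findContours((l==k).astype(np.uint8),cv2.RETR_EXTERNAL,cv2.CHAIN_APPROX_NONE)
p=cs[0][:,0].astype(float);cen=c[k];r=p-cen;r/=np.linalg.norm(r,axis=1)[:,None];p=p+.5*r
p=p[p[:,1]<322]
P=onx(C,p,9)[:,1:]
f=least_squares(lambda q:np.hypot(*(P-q[:2]).T)-17.3,[0,0]);print("held y,z",f.x,np.sqrt((f.fun**2).mean()),circ(P))
E
```

```text
[ 280  293   85   57 3899] [322.13439343 322.18850987]
held y,z [-0.47295525 -0.63343738] 0.17285115618862076 (np.float64(-0.024108604987996624), np.float64(-0.63342737833824), np.float64(16.930985682697017))
```

arm_command(
  plan=[
    {"tx":-3,"ty":0,"tz":0.2,"wx":0,"wy":0,"wz":0,"jaw":-0.3},
    {"tx":-3,"ty":-0.7,"tz":3,"wx":0,"wy":0,"wz":0,"jaw":-0.3},
    {"tx":-1,"ty":-1,"tz":4,"wx":0,"wy":0,"wz":0,"jaw":-0.3},
    {"tx":0,"ty":-1,"tz":4,"wx":0,"wy":0,"wz":0,"jaw":-0.3},
    {"tx":0,"ty":-1,"tz":4,"wx":0,"wy":0,"wz":0,"jaw":-0.3},
    {"tx":0,"ty":-1,"tz":3,"wx":0,"wy":0,"wz":0,"jaw":-0.3},
    {"tx":0,"ty":-0.5,"tz":2,"wx":0,"wy":0,"wz":0,"jaw":-0.3},
    {"tx":0,"ty":0,"tz":0,"wx":0,"wy":0,"wz":0,"jaw":-0.3},
    {"tx":0,"ty":0,"tz":0,"wx":0,"wy":0,"wz":0,"jaw":-0.3},
  ],
)

```text
time: 5.2
tool_pos: [523.2, 57.1, 149.7]
tcp_rot: [-2.829, 1.57, 2.318]
contact_force: [0.2, 0.4, -1.3]
grip_width: 51.1
```

Run:
```python
from h import *
o,im=snap("w6")
delta([523.5,56.2,140])
c=im[240:400,220:430];cv2.imwrite("pics/z6.png",cv2.resize(c,None,fx=3.5,fy=3.5,interpolation=cv2.INTER_CUBIC))
```

```text
[523.19  57.06 149.68] 5.2 dq 0.0279 F [ 0.2  0.4 -1.3] q6 1.1 w 51.1
tx,ty,tz cm [ 0.97 -0.02  0.15]
zdir ang -1.135
```

View pics/z6.png

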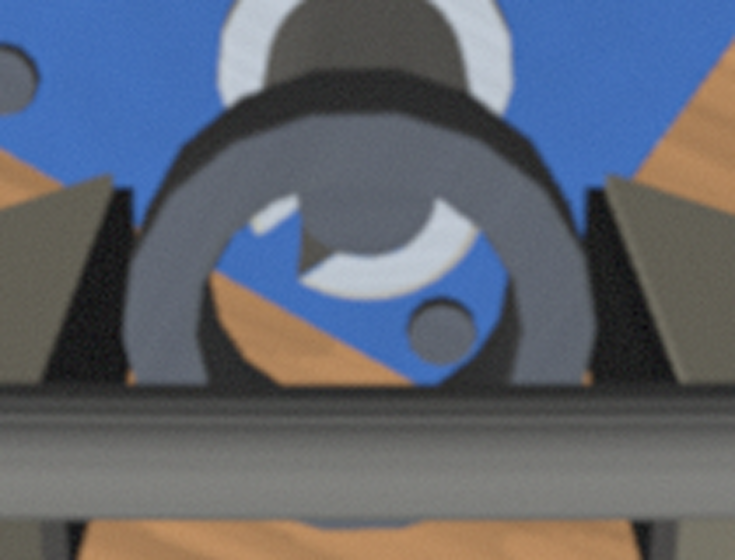

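arm_command(
  plan=[
    {"tx":0.7,"ty":0,"tz":0.13,"wx":0,"wy":0,"wz":0,"jaw":-0.3},
    {"tx":0.7,"ty":0,"tz":0,"wx":0,"wy":0,"wz":0,"jaw":-0.3},
    {"tx":0,"ty":0,"tz":0,"wx":0,"wy":0,"wz":0,"jaw":-0.3},
    {"tx":0,"ty":0,"tz":0,"wx":0,"wy":0,"wz":0,"jaw":-0.3},
  ],
)

```text
time: 5.65
tool_pos: [523.6, 56.3, 135.2]
tcp_rot: [-1.979, 1.57, -3.114]
contact_force: [0.4, -0.1, -1.2]
grip_width: 51.2
```

Run:
```python
from h import *
o,im=snap("w7")
delta([523.5,56.2,140])
c=im[240:400,220:430];cv2.imwrite("pics/z7.png",cv2.resize(c,None,fx=3.5,fy=3.5,interpolation=cv2.INTER_CUBIC))
C=cam("wrist",o)
```

```text
[523.63  56.29 135.25] 5.65 dq 0.0093 F [ 0.4 -0.1 -1.2] q6 1.1 w 51.2
tx,ty,tz cm [-0.45 -0.03 -0.01]
zdir ang -1.134
```

View pics/z7.png

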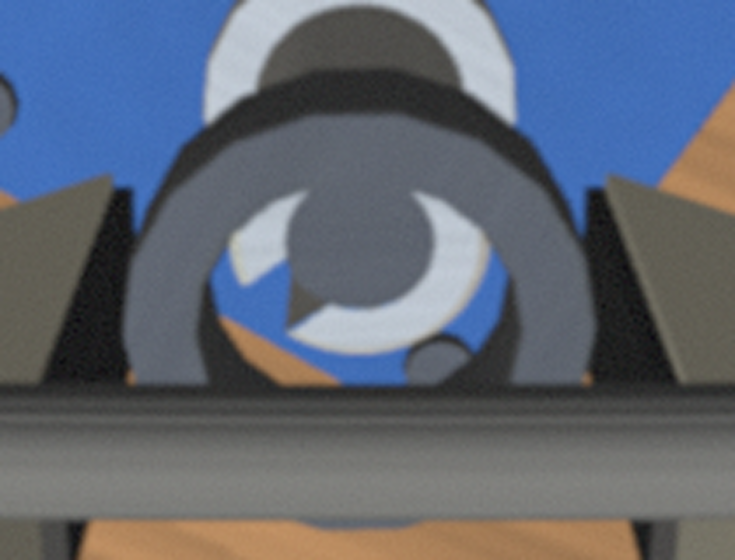

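Run:
```python
from h import *
C=camtool()
f=lambda z:np.array([[220+z[0]/3.5-.5,240+z[1]/3.5-.5]])
P=np.vstack([onx(C,f(p),33.2) for p in [(230,240),(330,351),(362,355),(400,346),(440,325),(470,290),(489,245)]])[:,1:]
print(circ(P))
# ring: outer bottom edge lower silhouette arc at x=25 (dark/blue boundary), r=26
Q=np.vstack([onx(C,f(p),25) for p in [(180,155),(205,120),(240,95),(290,75),(330,68),(390,68),(430,76),(480,98),(515,125),(540,160)]])[:,1:];print(circ(Q))
Q=np.vstack([onx(C,f(p),9) for p in [(213,250),(197,310),(198,345),(228,225),(507,250),(490,225),(520,310),(518,345)]])[:,1:];print(circ(Q))
Q=np.vstack([onx(C,f(p),9) for p in [(125,310),(140,240),(180,180),(240,135),(310,114),(390,114),(460,130),(520,170),(560,215),(585,255),(597,320)]])[:,1:];print(circ(Q))
```

```text
(np.float64(-0.9237729343420134), np.float64(-0.7805884484585803), np.float64(15.835134345230596))
(np.float64(-0.4716129635832951), np.float64(-0.7996878574252264), np.float64(25.025560833434874))
(np.float64(1.3307532637282193), np.float64(-0.6983228340847631), np.float64(17.48697051177067))
(np.float64(-0.32777264548631924), np.float64(-0.7378502381581029), np.float64(25.445941535532697))
```

arm_command(
  plan=[
    {"tx":0.5,"ty":-0.05,"tz":0,"wx":0,"wy":0,"wz":0,"jaw":-0.3},
    {"tx":0.2,"ty":0,"tz":0,"wx":0,"wy":0,"wz":0,"jaw":-0.3},
    {"tx":0.2,"ty":0,"tz":0,"wx":0,"wy":0,"wz":0,"jaw":-0.3},
    {"tx":0.1,"ty":0,"tz":0,"wx":0,"wy":0,"wz":0,"jaw":-0.3},
  ],
)

```text
time: 6.1
tool_pos: [523.4, 55.6, 125.4]
tcp_rot: [-1.833, 1.571, -2.968]
contact_force: [-0.9, -0.1, -1.5]
grip_width: 51.2
```

arm_command(
  plan=[
    {"tx":0.3,"ty":0,"tz":0,"wx":0,"wy":0,"wz":0,"jaw":-0.3},
    {"tx":0.4,"ty":0,"tz":0,"wx":0,"wy":0,"wz":0,"jaw":-0.3},
    {"tx":0.4,"ty":0,"tz":0,"wx":0,"wy":0,"wz":0,"jaw":-0.3},
  ],
)

```text
time: 6.4
tool_pos: [523.4, 55.6, 114.4]
tcp_rot: [-0.483, 1.571, -1.618]
contact_force: [-0.7, -0.4, -1.8]
grip_width: 51.3
```

arm_command(
  plan=[
    {"tx":0.8,"ty":0,"tz":0,"wx":0,"wy":0,"wz":0,"jaw":-0.3},
    {"tx":0.8,"ty":0,"tz":0,"wx":0,"wy":0,"wz":0,"jaw":-0.3},
    {"tx":0.8,"ty":0,"tz":0,"wx":0,"wy":0,"wz":0,"jaw":-0.3},
    {"tx":0.4,"ty":0,"tz":0,"wx":0,"wy":0,"wz":0,"jaw":-0.3},
    {"tx":0.2,"ty":0,"tz":0,"wx":0,"wy":0,"wz":0,"jaw":-0.3},
    {"tx":0.1,"ty":0,"tz":0,"wx":0,"wy":0,"wz":0,"jaw":-0.3},
    {"tx":0,"ty":0,"tz":0,"wx":0,"wy":0,"wz":0,"jaw":-0.3},
  ],
)

```text
time: 7.1
tool_pos: [523.6, 55.6, 83.8]
tcp_rot: [0.791, 1.57, -0.344]
contact_force: [0.2, -0.6, -1.1]
grip_width: 51.1
```

arm_command(
  plan=[
    {"tx":0.2,"ty":0,"tz":0,"wx":0,"wy":0,"wz":0,"jaw":-0.3},
    {"tx":0.08,"ty":0,"tz":0,"wx":0,"wy":0,"wz":0,"jaw":-0.3},
    {"tx":0.05,"ty":0,"tz":0,"wx":0,"wy":0,"wz":0,"jaw":-0.3},
    {"tx":0,"ty":0,"tz":0,"wx":0,"wy":0,"wz":0,"jaw":-0.3},
  ],
)

```text
time: 7.5
tool_pos: [523.5, 55.6, 80.5]
tcp_rot: [0.523, 1.571, -0.612]
contact_force: [-0.3, 0.1, -0.5]
grip_width: 50.9
```

arm_command(
  plan=[
    {"tx":0.03,"ty":0,"tz":0,"wx":0,"wy":0,"wz":0,"jaw":-0.3},
    {"tx":0.03,"ty":0,"tz":0,"wx":0,"wy":0,"wz":0,"jaw":-0.3},
    {"tx":0,"ty":0,"tz":0,"wx":0,"wy":0,"wz":0,"jaw":-0.3},
  ],
)

```text
time: 7.8
tool_pos: [523.5, 55.6, 80.3]
tcp_rot: [0.732, 1.57, -0.403]
contact_force: [-2.3, -0.6, 5.6]
grip_width: 51.3
```

Contact came at z = 80.3 with about 6 N, so the spacer is home. Releasing and lifting.

arm_command(
  plan=[
    {"tx":0,"ty":0,"tz":0,"wx":0,"wy":0,"wz":0,"jaw":0.3},
    {"tx":0,"ty":0,"tz":0,"wx":0,"wy":0,"wz":0,"jaw":0.6},
    {"tx":0,"ty":0,"tz":0,"wx":0,"wy":0,"wz":0,"jaw":0.6},
    {"tx":-2,"ty":0,"tz":0,"wx":0,"wy":0,"wz":0,"jaw":0.8},
    {"tx":-4,"ty":0,"tz":0,"wx":0,"wy":0,"wz":0,"jaw":1},
    {"tx":-5,"ty":0,"tz":0,"wx":0,"wy":0,"wz":0,"jaw":1},
    {"tx":-5,"ty":0,"tz":0,"wx":0,"wy":0,"wz":0,"jaw":1},
    {"tx":0,"ty":0,"tz":0,"wx":0,"wy":0,"wz":0,"jaw":1},
    {"tx":0,"ty":0,"tz":0,"wx":0,"wy":0,"wz":0,"jaw":1},
  ],
)

```text
time: 8.7
tool_pos: [523.8, 55.7, 240.8]
tcp_rot: [1.067, 1.568, -0.068]
contact_force: [-0.2, -0.1, -1.2]
grip_width: 92.0
```

Run:
```python
from h import *
o,im=snap("w8")
c=im[150:300,240:400];cv2.imwrite("pics/z8.png",cv2.resize(c,None,fx=4,fy=4,interpolation=cv2.INTER_CUBIC))
delta([617,-239,153])
```

```text
[523.84  55.66 240.77] 8.7 dq 0.0512 F [-0.2 -0.1 -1.2] q6 1.1 w 92.0
tx,ty,tz cm [ 8.62 -3.92 30.68]
zdir ang -1.135
```

View pics/z8.png

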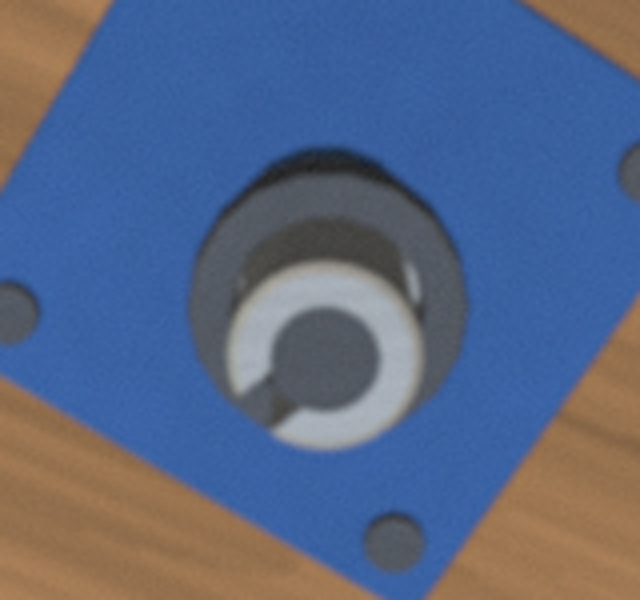

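The spacer lies around the spindle on the seat. I'll refine the keyway angle from this view.

Run:
```python
from h import *
o,im=pickle.load(open("w8.pkl","rb"));C=cam("wrist",o)
hsv=cv2.cvtColor(im,cv2.COLOR_BGR2HSV)
f=lambda z:np.array([[240+z[0]/4-.5,150+z[1]/4-.5]])
P=np.vstack([onplane(C,f(p),102.) for p in [(227,350),(240,305),(280,268),(325,258),(375,272),(410,305),(425,350),(415,400),(380,435),(325,451),(280,437)]])
c=circ(P);print(c)
# polar profile on the top face at r=11..14
for r in (12,13,14):
    a=np.radians(np.arange(110,200,2.)); Q=np.c_[c[0]+r*np.cos(a),c[1]+r*np.sin(a),np.full(len(a),103.)]
    uv=proj(C,Q).astype(np.float32)
    g=cv2.remap(cv2.cvtColor(im,cv2.COLOR_BGR2GRAY),uv[None,:,0],uv[None,:,1],cv2.INTER_LINEAR)[0]
    lo,hi=g.min(),np.median(g[:8]);t=(int(lo)+int(hi))/2
    b=np.degrees(a)[g<t];print(r,b.min(),b.max(),(b.min()+b.max())/2,np.degrees(np.arcsin(4.25/r)).round(1), g.tolist())
```

```text
(np.float64(522.9309616253332), np.float64(56.509886407096474), np.float64(16.508429016036754))
12 138.0 174.0 156.0 20.7 [175, 175, 175, 174, 172, 170, 169, 173, 174, 173, 168, 160, 143, 123, 106, 94, 89, 89, 90, 90, 89, 88, 85, 82, 78, 76, 75, 73, 73, 75, 82, 98, 120, 141, 158, 168, 174, 175, 175, 175, 175, 175, 173, 174, 175]
13 138.0 172.0 155.0 19.1 [176, 176, 175, 174, 172, 170, 170, 172, 174, 174, 173, 166, 155, 134, 114, 99, 91, 88, 89, 91, 91, 92, 93, 91, 88, 84, 80, 75, 73, 75, 88, 110, 135, 153, 167, 173, 175, 175, 175, 175, 173, 174, 174, 173, 174]
14 140.0 170.0 155.0 17.7 [173, 174, 174, 174, 173, 172, 171, 171, 174, 175, 174, 172, 165, 150, 128, 109, 96, 92, 91, 90, 90, 90, 91, 92, 92, 89, 86, 81, 78, 84, 102, 127, 149, 164, 172, 174, 175, 174, 173, 174, 173, 173, 172, 171, 171]
```

arm_command(
  plan=[
    {"tx":0,"ty":-0.5,"tz":4,"wx":0,"wy":0,"wz":0,"jaw":1},
    {"tx":1,"ty":-0.5,"tz":4,"wx":0,"wy":0,"wz":0,"jaw":1},
    {"tx":1,"ty":-0.5,"tz":4,"wx":0,"wy":0,"wz":0,"jaw":1},
    {"tx":1,"ty":-0.5,"tz":4,"wx":0,"wy":0,"wz":0,"jaw":1},
    {"tx":1,"ty":-0.5,"tz":4,"wx":0,"wy":0,"wz":0,"jaw":1},
    {"tx":1.5,"ty":-0.5,"tz":4,"wx":0,"wy":0,"wz":0,"jaw":1},
    {"tx":1.5,"ty":-0.5,"tz":4,"wx":0,"wy":0,"wz":0,"jaw":1},
    {"tx":1.5,"ty":-0.4,"tz":2.7,"wx":0,"wy":0,"wz":0,"jaw":1},
    {"tx":0,"ty":0,"tz":0,"wx":0,"wy":0,"wz":0,"jaw":1},
    {"tx":0,"ty":0,"tz":0,"wx":0,"wy":0,"wz":0,"jaw":1},
  ],
)

```text
time: 9.75
tool_pos: [616.6, -238.9, 152.1]
tcp_rot: [-2.548, 1.566, 2.599]
contact_force: [0.7, -0.2, 0.6]
grip_width: 91.9
```

Run:
```python
from h import *
o,im=snap("w9")
```

```text
[ 616.56 -238.88  152.08] 9.75 dq 0.0415 F [ 0.7 -0.2  0.6] q6 0.65 w 91.9
```

View pics/w9.png

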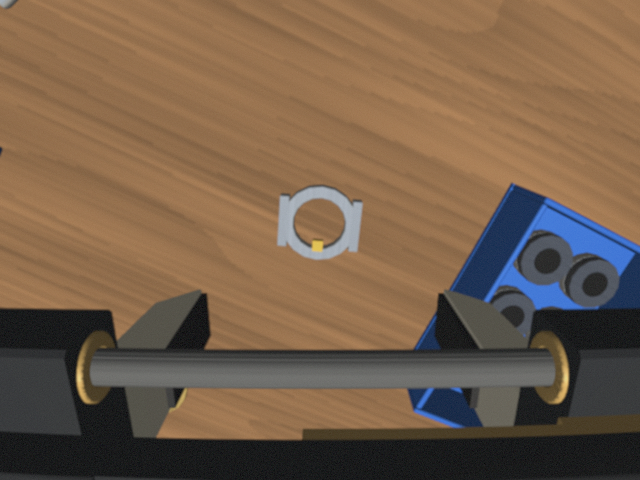

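Run:
```python
from h import *
o,im=pickle.load(open("w9.pkl","rb"));C=cam("wrist",o)
c=im[165:280,250:390];cv2.imwrite("pics/z9.png",cv2.resize(c,None,fx=5,fy=5,interpolation=cv2.INTER_CUBIC))
hsv=cv2.cvtColor(im,cv2.COLOR_BGR2HSV)
t=(hsv[...,0]>18)&(hsv[...,0]<35)&(hsv[...,1]>150)&(hsv[...,2]>150);t[:200]=0;t[270:]=0;t[:,:290]=0;t[:,350:]=0
ys,xs=np.nonzero(t);tg=onplane(C,[[xs.mean(),ys.mean()]],10)[0];print(len(xs),xs.mean(),ys.mean(),tg)
```

```text
89 317.1685393258427 244.51685393258427 [ 608.81176039 -237.48592498   10.        ]
```

View pics/z9.png

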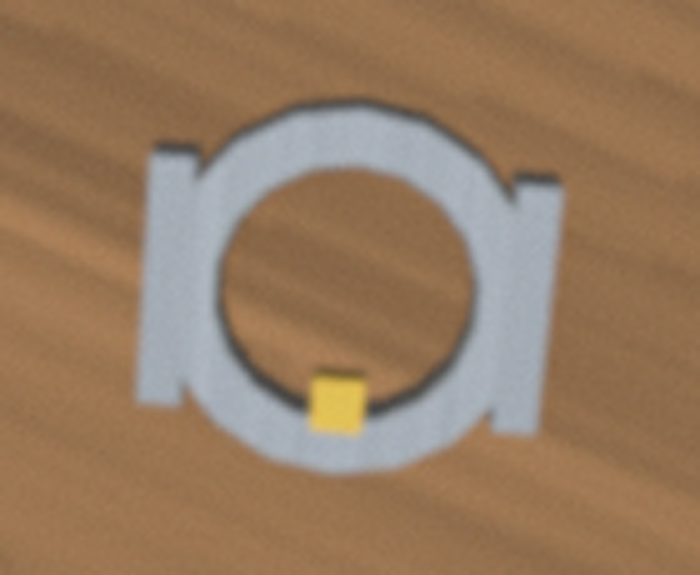

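Run:
```python
from h import *
o,im=pickle.load(open("w9.pkl","rb"));C=cam("wrist",o)
f=lambda z:[250+z[0]/5-.5,165+z[1]/5-.5]
q=onplane(C,[f(p) for p in [(150,155),(137,403),(563,187),(540,434)]],10);print(q.round(1))
c=q.mean(0);d=(q[0]-q[1]+q[2]-q[3]);a=np.arctan2(d[1],d[0]);print("centre",c,"x axis ang",a,'len',[np.linalg.norm(q[0]-q[1]),np.linalg.norm(q[2]-q[3]),np.linalg.norm(q[0]-q[2])])
w=q[0]-q[2]+q[1]-q[3];print("yaxis ang",np.arctan2(w[1],w[0]))
P=np.vstack([onplane(C,[f(p)],10) for p in [(350,106),(300,113),(250,133),(430,125),(470,155),(200,185),(350,472),(290,463),(240,440),(420,463),(470,435)]]);print("outer",circ(P))
P=np.vstack([onplane(C,[f(p)],10) for p in [(350,165),(300,177),(260,203),(400,178),(440,205),(467,245),(475,290),(230,245),(217,290)]]);cc=circ(P);print("bore",cc)
t=np.array([608.81,-237.49]);v=t-np.array(cc[:2]);print("tongue ang+pi",np.arctan2(-v[1],-v[0]),np.hypot(*v))
delta([*c[:2],24],a+np.pi/2)
```

```text
[[ 628.9 -201.2   10. ]
 [ 597.  -213.    10. ]
 [ 647.8 -252.    10. ]
 [ 615.9 -264.3   10. ]]
centre [ 622.39216369 -232.61473351   10.        ] x axis ang 0.3614447832680904 len [np.float64(34.0100931377983), np.float64(34.098452223433185), np.float64(54.13091391028615)]
yaxis ang 1.9259529848756245
outer (np.float64(622.7109728439586), np.float64(-232.8632780901478), np.float64(25.08093039044655))
bore (np.float64(622.7724652773675), np.float64(-232.43687864565277), np.float64(17.051897008226327))
tongue ang+pi 0.3472432325201957 14.848719542218245
tx,ty,tz cm [12.94  0.75 -0.25]
zdir ang -1.135
wx(turn about down axis) 0.074 q6 0.6505342836099103
```

arm_command(
  plan=[
    {"tx":3,"ty":0.75,"tz":-0.2,"wx":0.074,"wy":0,"wz":0,"jaw":1},
    {"tx":3,"ty":0,"tz":0,"wx":0,"wy":0,"wz":0,"jaw":0.8},
    {"tx":3,"ty":0,"tz":0,"wx":0,"wy":0,"wz":0,"jaw":0.7},
    {"tx":2,"ty":0,"tz":0,"wx":0,"wy":0,"wz":0,"jaw":0.6},
    {"tx":1,"ty":0,"tz":0,"wx":0,"wy":0,"wz":0,"jaw":0.6},
    {"tx":0.75,"ty":0,"tz":0,"wx":0,"wy":0,"wz":0,"jaw":0.6},
    {"tx":0,"ty":0,"tz":0,"wx":0,"wy":0,"wz":0,"jaw":0.6},
  ],
)

```text
time: 10.5
tool_pos: [623.7, -233.5, 27.3]
tcp_rot: [-2.419, 1.571, 2.655]
contact_force: [0.0, 1.1, 0.2]
grip_width: 73.5
```

Run:
```python
from h import *
o,im=snap("w10")
```

```text
[ 623.7  -233.53   27.33] 10.5 dq 0.0198 F [0.  1.1 0.2] q6 0.74 w 73.5
```

View pics/w10.png

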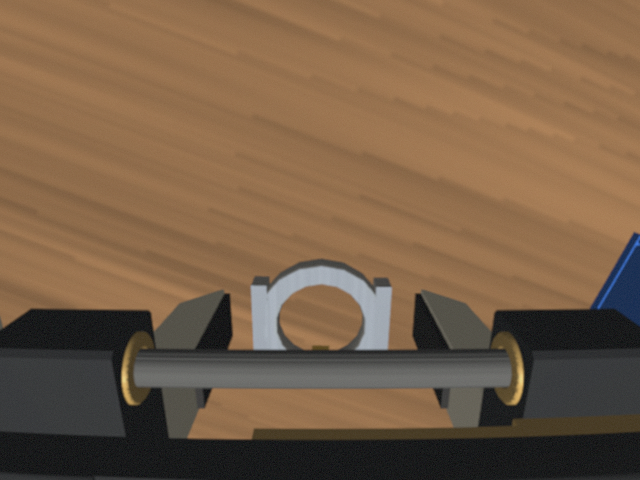

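The jaws straddle the flats at (262,320) and (382,320). Lowering a little, then gripping and lifting.

arm_command(
  plan=[
    {"tx":0.27,"ty":-0.06,"tz":0,"wx":0,"wy":0,"wz":0,"jaw":0.5},
    {"tx":0,"ty":0,"tz":0,"wx":0,"wy":0,"wz":0,"jaw":0.2},
    {"tx":0,"ty":0,"tz":0,"wx":0,"wy":0,"wz":0,"jaw":-0.3},
    {"tx":0,"ty":0,"tz":0,"wx":0,"wy":0,"wz":0,"jaw":-0.3},
    {"tx":0,"ty":0,"tz":0,"wx":0,"wy":0,"wz":0,"jaw":-0.3},
    {"tx":-0.5,"ty":0,"tz":0,"wx":0,"wy":0,"wz":0,"jaw":-0.3},
    {"tx":-2,"ty":0,"tz":0,"wx":0,"wy":0,"wz":0,"jaw":-0.3},
    {"tx":-2.5,"ty":0,"tz":0,"wx":0,"wy":0,"wz":0,"jaw":-0.3},
    {"tx":0,"ty":0,"tz":0,"wx":0,"wy":0,"wz":0,"jaw":-0.3},
  ],
)

```text
time: 11.45
tool_pos: [625.1, -235.3, 78.4]
tcp_rot: [0.727, 1.564, -0.482]
contact_force: [0.6, -0.9, -0.9]
grip_width: 53.7
```

Run:
```python
from h import *
o,im=snap("w11")
c=im[240:400,220:430];cv2.imwrite("pics/z11.png",cv2.resize(c,None,fx=3.5,fy=3.5,interpolation=cv2.INTER_CUBIC))
A=axes(o);print(np.arctan2(A[1,2],A[0,2]))
delta([523.5,56,145])
```

```text
[ 625.05 -235.32   78.37] 11.45 dq 0.0469 F [ 0.6 -0.9 -0.9] q6 0.73 w 53.7
-1.2089676625189407
tx,ty,tz cm [ -6.95   0.91 -30.74]
zdir ang -1.209
```

View pics/z11.png

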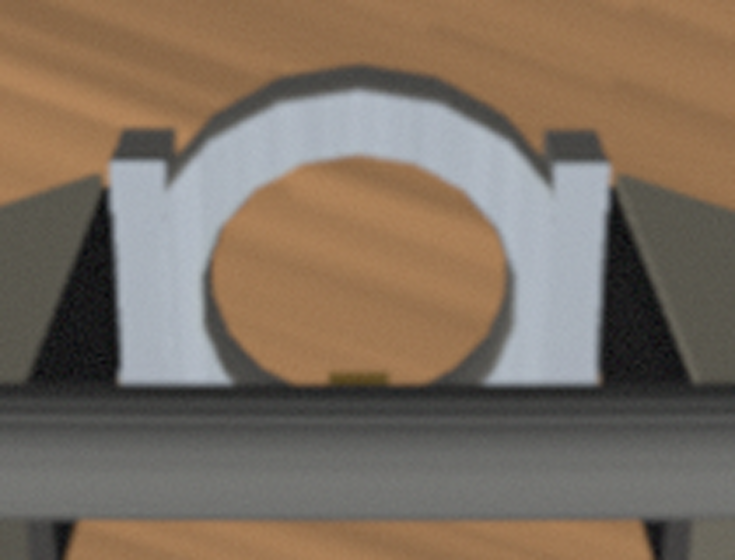

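Run:
```python
from h import *
C=camtool()
f=lambda z:[220+z[0]/3.5-.5,240+z[1]/3.5-.5]
P=onx(C,[f(p) for p in [(207,300),(205,270),(222,228),(255,188),(300,165),(360,155),(420,165),(465,190),(497,228),(513,275),(513,300)]],14.6)[:,1:];print("bore",circ(P))
P=onx(C,[f(p) for p in [(360,91),(300,100),(265,110),(430,103),(460,115),(500,140),(215,140)]],14.6)[:,1:]
print("outer",circ(P))
q=onx(C,[f(p) for p in [(110,162),(610,165),(122,383),(600,383)]],14.6)[:,1:];print(q)
o=readout.get_obs();print(o['tool_pos'],axes(o)[:,0], o['dq'])
```

```text
bore (np.float64(0.849298214996904), np.float64(-0.7539553523457414), np.float64(17.131507191646783))
outer (np.float64(1.118923965778719), np.float64(-0.9368964472100743), np.float64(23.91086570177236))
[[ 16.99088481 -27.60471933]
 [ 16.58477674  26.29657095]
 [-10.05736545 -27.65188497]
 [-10.12127086  26.51563818]]
[ 624.06278999 -234.88327808   76.33432284] [ 0.0033738  -0.00179434 -0.9999927 ] [-0.00019378  0.03639506  0.04174993 -0.00101325 -0.00931631 -0.0014939 ]
```

arm_command(
  plan=[
    {"tx":-2,"ty":0,"tz":-1,"wx":0,"wy":0,"wz":0,"jaw":-0.3},
    {"tx":-3,"ty":0.1,"tz":-3,"wx":0,"wy":0,"wz":0,"jaw":-0.3},
    {"tx":-2,"ty":0.1,"tz":-4,"wx":0,"wy":0,"wz":0,"jaw":-0.3},
    {"tx":0,"ty":0.1,"tz":-4,"wx":0,"wy":0,"wz":0,"jaw":-0.3},
    {"tx":0,"ty":0.1,"tz":-4,"wx":0,"wy":0,"wz":0,"jaw":-0.3},
    {"tx":0,"ty":0.1,"tz":-4,"wx":0,"wy":0,"wz":0,"jaw":-0.3},
    {"tx":0,"ty":0.1,"tz":-4,"wx":0,"wy":0,"wz":0,"jaw":-0.3},
    {"tx":0,"ty":0.2,"tz":-4,"wx":0,"wy":0,"wz":0,"jaw":-0.3},
    {"tx":0,"ty":0.1,"tz":-2.7,"wx":0,"wy":0,"wz":0,"jaw":-0.3},
    {"tx":0,"ty":0,"tz":0,"wx":0.13,"wy":0,"wz":0,"jaw":-0.3},
    {"tx":0,"ty":0,"tz":0,"wx":0.13,"wy":0,"wz":0,"jaw":-0.3},
    {"tx":0,"ty":0,"tz":0,"wx":0.13,"wy":0,"wz":0,"jaw":-0.3},
    {"tx":0,"ty":0,"tz":0,"wx":0.13,"wy":0,"wz":0,"jaw":-0.3},
    {"tx":0,"ty":0,"tz":0,"wx":0.13,"wy":0,"wz":0,"jaw":-0.3},
    {"tx":0,"ty":0,"tz":0,"wx":0.14,"wy":0,"wz":0,"jaw":-0.3},
    {"tx":0,"ty":0,"tz":0,"wx":0,"wy":0,"wz":0,"jaw":-0.3},
    {"tx":0,"ty":0,"tz":0,"wx":0,"wy":0,"wz":0,"jaw":-0.3},
  ],
)

```text
time: 13.2
tool_pos: [522.4, 55.9, 143.8]
tcp_rot: [-1.121, 1.569, -3.117]
contact_force: [0.3, 1.0, -1.4]
grip_width: 53.5
```

Run:
```python
from h import *
o,im=snap("w12")
c=im[240:400,220:430];cv2.imwrite("pics/z12.png",cv2.resize(c,None,fx=3.5,fy=3.5,interpolation=cv2.INTER_CUBIC))
A=axes(o);print(A[:,0])
delta([523.3,55.8,135])
```

```text
[522.37  55.94 143.79] 13.2 dq 0.0051 F [ 0.3  1.  -1.4] q6 1.96 w 53.5
[-1.53300692e-03 -3.81493201e-05 -9.99998824e-01]
tx,ty,tz cm [ 0.9   0.08 -0.02]
zdir ang -1.996
```

View pics/z12.png

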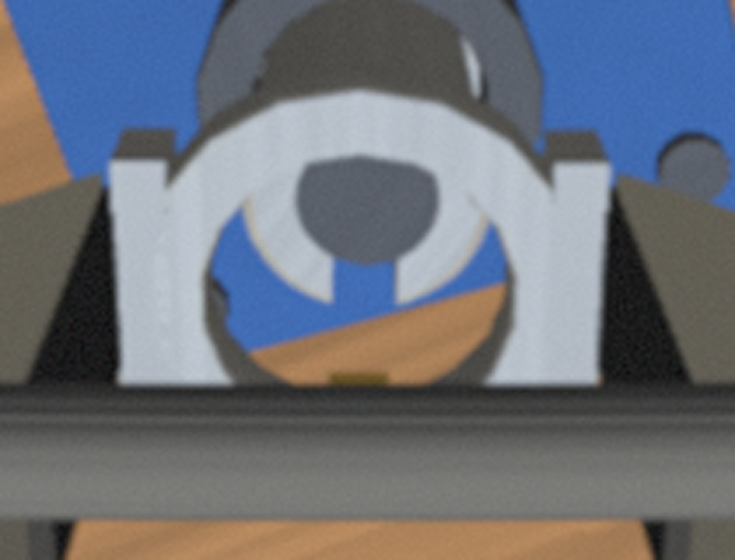

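Run:
```python
from h import *
C=camtool()
f=lambda z:[220+z[0]/3.5-.5,240+z[1]/3.5-.5]
h=143.8-102.5
P=onx(C,[f(p) for p in [(244,205),(255,235),(275,265),(300,290),(330,304),(397,306),(430,290),(460,262),(480,230),(487,210)]],h)[:,1:];print(circ(P))
q=onx(C,[f(p) for p in [(332,302),(397,304),(334,260),(396,260)]],h)[:,1:];print(q); 
P=onx(C,[f(p) for p in [(297,200),(303,180),(303,230),(330,255),(367,264),(405,252),(432,225),(438,200)]],h)[:,1:];print(circ(P))
```

```text
(np.float64(-0.2930400187843045), np.float64(-0.7724931108649713), np.float64(15.316067519297212))
[[-14.78432044  -5.21662198]
 [-15.08197651   3.27326234]
 [ -8.72784977  -4.91874484]
 [ -8.73377711   3.1000587 ]]
(np.float64(-0.4513907391176331), np.float64(-0.6449032071270295), np.float64(8.908976921191854))
```

Run:
```python
from h import *
C=camtool();print(C)
print(onx(C,[[322.17,300],[323.64,327]],41.3), ray(C,[[323.64,327]]))
```

```text
(array([[432.81278045,   0.        , 322.16734161],
       [  0.        , 432.81278045, 241.84859744],
       [  0.        ,   0.        ,   1.        ]]), array([-0.06773241,  0.        ,  0.        ,  0.        ,  0.        ]), array([[ 4.04304323e-04,  2.88893866e-01, -9.57361045e-01],
       [-8.45045821e-04,  9.57360880e-01,  2.88893459e-01],
       [ 9.99999561e-01,  6.92213076e-04,  6.31193697e-04]]), array([-136.50417368,   78.93834913,   -1.49597525]))
[[ 41.3         -1.91658859  -1.63499797]
 [ 41.3        -15.40569785  -0.97388671]] (array([-136.50417368,   78.93834913,   -1.49597525]), array([[ 0.90037533, -0.47774499,  0.00264378]]))
```

```bash
for i in 1 2; do python3 - <<'E'
from h import *
for i in range(3): print(imaging.get_calibration("wrist")['mount'][:3,3], imaging.get_calibration("top")['position'])
E
done
```

```text
[-136.50417368   78.93834913   -1.49597525] [411.4392192   68.9659841  924.11409433]
[-136.50417368   78.93834913   -1.49597525] [411.4392192   68.9659841  924.11409433]
[-136.50417368   78.93834913   -1.49597525] [411.4392192   68.9659841  924.11409433]
[-136.50417368   78.93834913   -1.49597525] [411.4392192   68.9659841  924.11409433]
[-136.50417368   78.93834913   -1.49597525] [411.4392192   68.9659841  924.11409433]
[-136.50417368   78.93834913   -1.49597525] [411.4392192   68.9659841  924.11409433]
```

Run:
```python
from h import *
from scipy.optimize import least_squares
C=camtool()
f=lambda z:[220+z[0]/3.5-.5,240+z[1]/3.5-.5]
def fit(pts,x,r):
    P=onx(C,[f(p) for p in pts],x)[:,1:];s=least_squares(lambda q:np.hypot(*(P-q).T)-r,[0,0]);return s.x.round(2),np.sqrt((s.fun**2).mean()).round(2)
print("spindle",fit([(244,205),(255,235),(275,265),(300,290),(330,304),(397,306),(430,290),(460,262),(480,230),(487,210)],143.8-102,15.8))
print("disc",fit([(297,200),(303,180),(303,230),(330,255),(367,264),(405,252),(432,225),(438,200)],143.8-103,8.9))
print("bore",fit([(207,300),(205,270),(222,228),(255,188),(300,165),(360,155),(420,165),(465,190),(497,228),(513,275),(513,300)],14.6,17.3))
print("outer",fit([(360,91),(300,100),(265,110),(430,103),(460,115),(500,140),(215,140)],14.6,25.5))
q=onx(C,[f(p) for p in [(110,162),(610,165),(122,383),(600,383)]],14.6)[:,1:];print("flats mid",q.mean(0), q)
q=onx(C,[f(p) for p in [(332,302),(397,304),(334,260),(396,260)]],143.8-103)[:,1:];print("key",q)
q=onx(C,[f(p) for p in [(330,380),(388,380)]],19.6)[:,1:];print("tongue",q)
```

```text
spindle (array([ 0.09, -0.77]), np.float64(0.33))
disc (array([-0.21, -0.64]), np.float64(0.16))
bore (array([-0.3 , -1.63]), np.float64(0.16))
outer (array([-1.57, -1.82]), np.float64(0.15))
flats mid [ 2.41753044 -1.48872504] [[ 16.04878217 -28.48236687]
 [ 15.66284484  25.41894971]
 [-11.00322459 -28.52931308]
 [-11.03828067  25.63783008]]
key [[-14.52076457  -5.20615922]
 [-14.8175836    3.25985085]
 [ -8.48132519  -4.90911973]
 [ -8.48723586   3.08713427]]
tongue [[-13.51205665  -5.06279118]
 [-13.51610068   1.70989788]]
```

Compared within one image, the washer needs +0.8 mm in tool z and +0.5 mm in y. The keyway and tongue directions agree to about 0.02 rad. Shifting and lowering closer.

arm_command(
  plan=[
    {"tx":0.4,"ty":0.05,"tz":0.08,"wx":0,"wy":0,"wz":0,"jaw":-0.3},
    {"tx":0.4,"ty":0,"tz":0,"wx":0,"wy":0,"wz":0,"jaw":-0.3},
    {"tx":0.3,"ty":0,"tz":0,"wx":0,"wy":0,"wz":0,"jaw":-0.3},
    {"tx":0,"ty":0,"tz":0,"wx":0,"wy":0,"wz":0,"jaw":-0.3},
    {"tx":0,"ty":0,"tz":0,"wx":0,"wy":0,"wz":0,"jaw":-0.3},
  ],
)

```text
time: 13.75
tool_pos: [522.9, 55.0, 133.5]
tcp_rot: [-0.981, 1.571, -2.98]
contact_force: [0.4, -0.6, -1.1]
grip_width: 53.3
```

Run:
```python
from h import *
o,im=snap("w13")
c=im[240:400,220:430];cv2.imwrite("pics/z13.png",cv2.resize(c,None,fx=3.5,fy=3.5,interpolation=cv2.INTER_CUBIC))
```

```text
[522.91  55.03 133.47] 13.75 dq 0.0038 F [ 0.4 -0.6 -1.1] q6 1.96 w 53.3
```

View pics/z13.png

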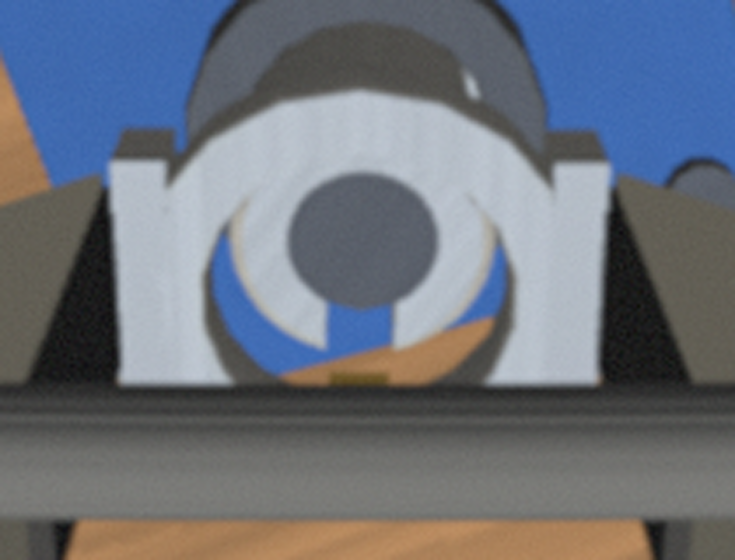

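Run:
```python
from h import *
from scipy.optimize import least_squares
C=camtool()
f=lambda z:[220+z[0]/3.5-.5,240+z[1]/3.5-.5]
def fit(pts,x,r):
    P=onx(C,[f(p) for p in pts],x)[:,1:];s=least_squares(lambda q:np.hypot(*(P-q).T)-r,[0,0]);return s.x.round(2),np.sqrt((s.fun**2).mean()).round(2)
h=133.47
print("spindle",fit([(230,240),(240,275),(262,310),(295,338),(325,350),(395,351),(430,338),(465,310),(487,275),(497,240)],h-102,15.8))
print("disc",fit([(288,240),(297,205),(325,180),(362,171),(400,180),(430,205),(438,240),(428,275),(400,300),(325,300),(297,275)],h-103,8.9))
print("bore",fit([(207,300),(205,270),(222,228),(255,188),(497,228),(513,275),(513,300),(465,190)],14.6,17.3))
q=onx(C,[f(p) for p in [(110,162),(610,165)]],14.6)[:,1:];print("flats",q)
q=onx(C,[f(p) for p in [(327,348),(393,350),(327,305),(393,305)]],h-103)[:,1:];print("key",q)
```

```text
spindle (array([-1.2 , -1.14]), np.float64(0.21))
disc (array([-0.79, -1.2 ]), np.float64(0.28))
bore (array([-0.2 , -1.63]), np.float64(0.17))
flats [[ 16.04499996 -28.484106  ]
 [ 15.65912325  25.41679896]]
key [[-15.44163257  -5.65334052]
 [-15.72666857   2.52927748]
 [ -9.48995043  -5.60822431]
 [ -9.49515555   2.49083625]]
```

arm_command(
  plan=[
    {"tx":0.3,"ty":-0.03,"tz":0.04,"wx":0.025,"wy":0,"wz":0,"jaw":-0.3},
    {"tx":0.2,"ty":0,"tz":0,"wx":0,"wy":0,"wz":0,"jaw":-0.3},
    {"tx":0.15,"ty":0,"tz":0,"wx":0,"wy":0,"wz":0,"jaw":-0.3},
    {"tx":0.15,"ty":0,"tz":0,"wx":0,"wy":0,"wz":0,"jaw":-0.3},
    {"tx":0,"ty":0,"tz":0,"wx":0,"wy":0,"wz":0,"jaw":-0.3},
  ],
)

```text
time: 14.3
tool_pos: [522.4, 54.8, 125.3]
tcp_rot: [-0.924, 1.57, -2.948]
contact_force: [-0.6, 0.0, -2.1]
grip_width: 53.3
```

arm_command(
  plan=[
    {"tx":0.1,"ty":0,"tz":0,"wx":0,"wy":0,"wz":0,"jaw":-0.3},
    {"tx":0.1,"ty":0,"tz":0,"wx":0,"wy":0,"wz":0,"jaw":-0.3},
    {"tx":0.05,"ty":0,"tz":0,"wx":0,"wy":0,"wz":0,"jaw":-0.3},
    {"tx":0.05,"ty":0,"tz":0,"wx":0,"wy":0,"wz":0,"jaw":-0.3},
  ],
)

```text
time: 14.7
tool_pos: [522.5, 54.8, 122.6]
tcp_rot: [0.56, 1.571, -1.464]
contact_force: [0.1, 1.2, -1.7]
grip_width: 53.5
```

arm_command(
  plan=[
    {"tx":0.05,"ty":0,"tz":0,"wx":0,"wy":0,"wz":0,"jaw":-0.3},
    {"tx":0.05,"ty":0,"tz":0,"wx":0,"wy":0,"wz":0,"jaw":-0.3},
    {"tx":0.05,"ty":0,"tz":0,"wx":0,"wy":0,"wz":0,"jaw":-0.3},
    {"tx":0.03,"ty":0,"tz":0,"wx":0,"wy":0,"wz":0,"jaw":-0.3},
  ],
)

```text
time: 15.1
tool_pos: [522.5, 54.8, 120.7]
tcp_rot: [0.417, 1.571, -1.607]
contact_force: [0.2, 0.7, -0.7]
grip_width: 53.4
```

The tongue's underside is now below the spindle top with no force, so it has entered the keyway. Continuing down.

arm_command(
  plan=[
    {"tx":0.15,"ty":0,"tz":0,"wx":0,"wy":0,"wz":0,"jaw":-0.3},
    {"tx":0.2,"ty":0,"tz":0,"wx":0,"wy":0,"wz":0,"jaw":-0.3},
    {"tx":0.2,"ty":0,"tz":0,"wx":0,"wy":0,"wz":0,"jaw":-0.3},
    {"tx":0,"ty":0,"tz":0,"wx":0,"wy":0,"wz":0,"jaw":-0.3},
  ],
)

```text
time: 15.5
tool_pos: [522.3, 54.8, 114.9]
tcp_rot: [-1.009, 1.57, -3.033]
contact_force: [1.1, -0.4, -1.7]
grip_width: 53.6
```

arm_command(
  plan=[
    {"tx":0.4,"ty":0,"tz":0,"wx":0,"wy":0,"wz":0,"jaw":-0.3},
    {"tx":0.4,"ty":0,"tz":0,"wx":0,"wy":0,"wz":0,"jaw":-0.3},
    {"tx":0.4,"ty":0,"tz":0,"wx":0,"wy":0,"wz":0,"jaw":-0.3},
    {"tx":0.3,"ty":0,"tz":0,"wx":0,"wy":0,"wz":0,"jaw":-0.3},
    {"tx":0.1,"ty":0,"tz":0,"wx":0,"wy":0,"wz":0,"jaw":-0.3},
    {"tx":0,"ty":0,"tz":0,"wx":0,"wy":0,"wz":0,"jaw":-0.3},
  ],
)

```text
time: 16.1
tool_pos: [522.5, 54.8, 99.1]
tcp_rot: [-0.869, 1.57, -2.893]
contact_force: [-0.5, -0.6, -2.2]
grip_width: 54.0
```

arm_command(
  plan=[
    {"tx":0.1,"ty":0,"tz":0,"wx":0,"wy":0,"wz":0,"jaw":-0.3},
    {"tx":0.08,"ty":0,"tz":0,"wx":0,"wy":0,"wz":0,"jaw":-0.3},
    {"tx":0.05,"ty":0,"tz":0,"wx":0,"wy":0,"wz":0,"jaw":-0.3},
    {"tx":0,"ty":0,"tz":0,"wx":0,"wy":0,"wz":0,"jaw":-0.3},
  ],
)

```text
time: 16.5
tool_pos: [522.5, 54.8, 97.0]
tcp_rot: [0.788, 1.571, -1.236]
contact_force: [-0.4, 0.1, -1.5]
grip_width: 53.5
```

arm_command(
  plan=[
    {"tx":0.04,"ty":0,"tz":0,"wx":0,"wy":0,"wz":0,"jaw":-0.3},
    {"tx":0.04,"ty":0,"tz":0,"wx":0,"wy":0,"wz":0,"jaw":-0.3},
    {"tx":0.03,"ty":0,"tz":0,"wx":0,"wy":0,"wz":0,"jaw":-0.3},
    {"tx":0,"ty":0,"tz":0,"wx":0,"wy":0,"wz":0,"jaw":-0.3},
  ],
)

```text
time: 16.9
tool_pos: [522.5, 54.8, 96.1]
tcp_rot: [1.013, 1.571, -1.011]
contact_force: [-1.4, 0.1, 1.2]
grip_width: 53.8
```

arm_command(
  plan=[
    {"tx":0.03,"ty":0,"tz":0,"wx":0,"wy":0,"wz":0,"jaw":-0.3},
    {"tx":0.0,"ty":0,"tz":0,"wx":0,"wy":0,"wz":0,"jaw":-0.3},
  ],
)

```text
time: 17.1
tool_pos: [522.5, 54.8, 96.1]
tcp_rot: [1.657, 1.57, -0.367]
contact_force: [-2.9, -0.1, 5.8]
grip_width: 53.8
```

Firm contact at z = 96.1 with about 6 N; the washer is on the spacer. Releasing and lifting to look.

arm_command(
  plan=[
    {"tx":0,"ty":0,"tz":0,"wx":0,"wy":0,"wz":0,"jaw":0.3},
    {"tx":0,"ty":0,"tz":0,"wx":0,"wy":0,"wz":0,"jaw":0.6},
    {"tx":0,"ty":0,"tz":0,"wx":0,"wy":0,"wz":0,"jaw":0.6},
    {"tx":-2,"ty":0,"tz":0,"wx":0,"wy":0,"wz":0,"jaw":0.8},
    {"tx":-4,"ty":0,"tz":0,"wx":0,"wy":0,"wz":0,"jaw":1},
    {"tx":-4,"ty":0,"tz":0,"wx":0,"wy":0,"wz":0,"jaw":1},
    {"tx":-4,"ty":0,"tz":0,"wx":0,"wy":0,"wz":0,"jaw":1},
    {"tx":0,"ty":0,"tz":0,"wx":0,"wy":0,"wz":0,"jaw":1},
    {"tx":0,"ty":0,"tz":0,"wx":0,"wy":0,"wz":0,"jaw":1},
  ],
)

```text
time: 18.0
tool_pos: [522.7, 54.8, 236.0]
tcp_rot: [1.921, 1.569, -0.103]
contact_force: [0.0, -0.2, -0.3]
grip_width: 92.1
```

Run:
```python
from h import *
o,im=snap("w14")
a=cv2.resize(im[150:300,240:400],None,fx=2.5,fy=2.5,interpolation=cv2.INTER_CUBIC)
s=imaging.capture("scene");b=cv2.resize(s[190:265,290:370],None,fx=5,fy=5,interpolation=cv2.INTER_CUBIC)
cv2.imwrite("pics/z14.png",np.hstack([a,b]))
delta([442,-175,158],-1.135)
```

```text
[522.69  54.79 236.  ] 18.0 dq 0.0429 F [ 0.  -0.2 -0.3] q6 1.98 w 92.1
tx,ty,tz cm [ 7.64  2.91 24.14]
zdir ang -2.024
wx(turn about down axis) -0.889 q6 1.9826173802755718
```

View pics/z14.png

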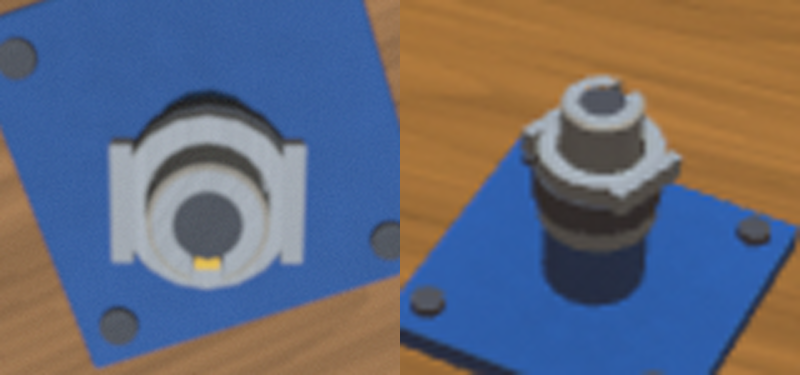

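The washer is flat on the spacer with the yellow tongue in the keyway (seen at (207,263) in the left crop). Now the bushing.

arm_command(
  plan=[
    {"tx":0,"ty":0.3,"tz":3,"wx":0,"wy":0,"wz":0,"jaw":1},
    {"tx":0.6,"ty":0.3,"tz":4,"wx":0,"wy":0,"wz":0,"jaw":1},
    {"tx":1,"ty":0.4,"tz":4,"wx":0,"wy":0,"wz":0,"jaw":1},
    {"tx":2,"ty":0.4,"tz":4,"wx":0,"wy":0,"wz":0,"jaw":1},
    {"tx":2,"ty":0.4,"tz":4,"wx":0,"wy":0,"wz":0,"jaw":1},
    {"tx":2,"ty":0.4,"tz":4,"wx":0,"wy":0,"wz":0,"jaw":1},
    {"tx":0,"ty":0,"tz":1,"wx":0,"wy":0,"wz":0,"jaw":1},
    {"tx":0,"ty":0,"tz":0,"wx":0,"wy":0,"wz":0,"jaw":1},
    {"tx":0,"ty":0,"tz":0,"wx":0,"wy":0,"wz":0,"jaw":1},
  ],
)

```text
time: 19.0
tool_pos: [437.5, -170.0, 159.5]
tcp_rot: [-2.304, 1.57, 1.955]
contact_force: [-0.4, -0.5, 0.7]
grip_width: 91.6
```

Run:
```python
from h import *
o,im=snap("w15")
```

```text
[ 437.46 -169.98  159.5 ] 19.0 dq 0.0209 F [-0.4 -0.5  0.7] q6 1.49 w 91.6
```

View pics/w15.png

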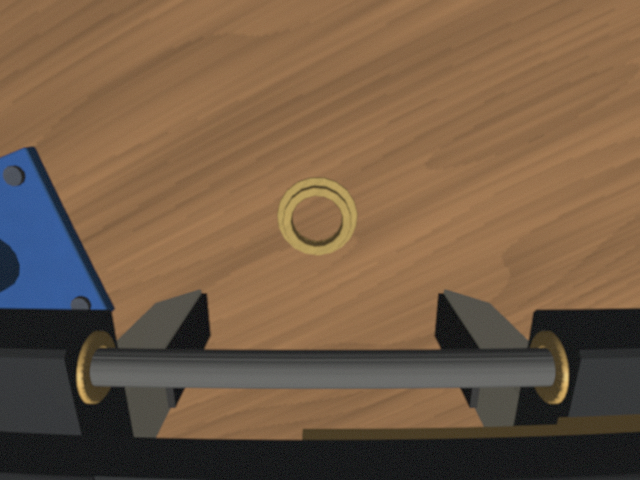

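Run:
```python
from h import *
o,im=pickle.load(open("w15.pkl","rb"));C=cam("wrist",readout.get_obs())
C=cam("wrist",o)
c=im[165:270,260:375];cv2.imwrite("pics/z15.png",cv2.resize(c,None,fx=5,fy=5,interpolation=cv2.INTER_CUBIC))
hsv=cv2.cvtColor(im,cv2.COLOR_BGR2HSV)
m=(hsv[...,0]>19)&(hsv[...,0]<32)&(hsv[...,1]>90);m[:170]=0;m[265:]=0;m[:,:265]=0;m[:,370:]=0
m=cv2.morphologyEx(m.astype(np.uint8),cv2.MORPH_CLOSE,np.ones((3,3)))
print(fitring(C,m,(317,250),4))
```

```text
((np.float64(447.90161168043016), np.float64(-168.97279994075143), np.float64(27.374416587314457)), (np.float64(447.8684577275577), np.float64(-168.96057503534752), np.float64(27.34721188275572)), array([ 278,  178,   79,   77, 2904], dtype=int32))
```

View pics/z15.png

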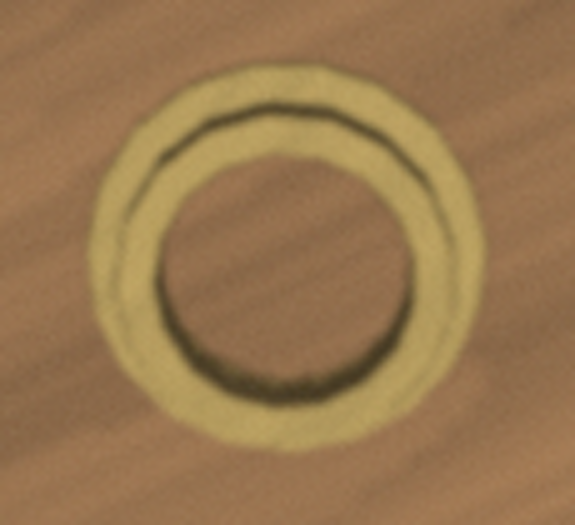

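Run:
```python
from h import *
delta([447.9,-169.0,28.5])
```

```text
tx,ty,tz cm [13.13  0.88 -0.5 ]
zdir ang -2.023
```

arm_command(
  plan=[
    {"tx":2.5,"ty":0.8,"tz":-0.5,"wx":0,"wy":0,"wz":0,"jaw":1},
    {"tx":2.5,"ty":0.08,"tz":0,"wx":0,"wy":0,"wz":0,"jaw":0.8},
    {"tx":2.5,"ty":0,"tz":0,"wx":0,"wy":0,"wz":0,"jaw":0.7},
    {"tx":2.5,"ty":0,"tz":0,"wx":0,"wy":0,"wz":0,"jaw":0.6},
    {"tx":1.5,"ty":0,"tz":0,"wx":0,"wy":0,"wz":0,"jaw":0.6},
    {"tx":1,"ty":0,"tz":0,"wx":0,"wy":0,"wz":0,"jaw":0.6},
    {"tx":0,"ty":0,"tz":0,"wx":0,"wy":0,"wz":0,"jaw":0.6},
  ],
)

```text
time: 19.75
tool_pos: [447.4, -168.8, 34.0]
tcp_rot: [-1.66, 1.569, 2.601]
contact_force: [-0.3, -0.2, 0.1]
grip_width: 73.5
```

Run:
```python
from h import *
o,im=snap("w16")
delta([447.9,-169.0,28.3])
c=im[240:400,180:460];cv2.imwrite("pics/z16.png",cv2.resize(c,None,fx=2.5,fy=2.5,interpolation=cv2.INTER_CUBIC))
```

```text
[ 447.39 -168.84   33.98] 19.75 dq 0.0316 F [-0.3 -0.2  0.1] q6 1.5 w 73.5
tx,ty,tz cm [ 0.64  0.   -0.03]
zdir ang -2.023
```

View pics/z16.png

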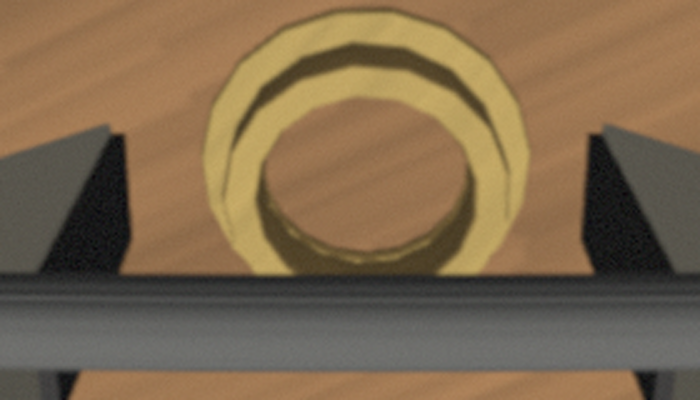

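arm_command(
  plan=[
    {"tx":0.3,"ty":0,"tz":0.1,"wx":0,"wy":0,"wz":0,"jaw":0.6},
    {"tx":0.3,"ty":0,"tz":0,"wx":0,"wy":0,"wz":0,"jaw":0.4},
    {"tx":0,"ty":0,"tz":0,"wx":0,"wy":0,"wz":0,"jaw":0.4},
  ],
)

```text
time: 20.1
tool_pos: [447.0, -171.0, 28.8]
tcp_rot: [1.422, 1.57, -0.602]
contact_force: [-0.3, -0.4, -0.0]
grip_width: 65.4
```

arm_command(
  plan=[
    {"tx":0.05,"ty":0,"tz":0,"wx":0,"wy":0,"wz":0,"jaw":0.1},
    {"tx":0,"ty":0,"tz":0,"wx":0,"wy":0,"wz":0,"jaw":-0.4},
    {"tx":0,"ty":0,"tz":0,"wx":0,"wy":0,"wz":0,"jaw":-0.4},
    {"tx":0,"ty":0,"tz":0,"wx":0,"wy":0,"wz":0,"jaw":-0.4},
    {"tx":0,"ty":0,"tz":0,"wx":0,"wy":0,"wz":0,"jaw":-0.4},
  ],
)

```text
time: 20.6
tool_pos: [446.9, -171.0, 28.2]
tcp_rot: [1.163, 1.571, -0.861]
contact_force: [-0.3, -0.8, 0.7]
grip_width: 44.5
```

arm_command(
  plan=[
    {"tx":-0.5,"ty":0,"tz":0,"wx":0,"wy":0,"wz":0,"jaw":-0.4},
    {"tx":-2,"ty":0,"tz":0,"wx":0,"wy":0,"wz":0,"jaw":-0.4},
    {"tx":-3,"ty":0,"tz":0,"wx":0,"wy":0,"wz":0,"jaw":-0.4},
    {"tx":-3,"ty":0,"tz":0,"wx":0,"wy":0,"wz":0,"jaw":-0.4},
    {"tx":-3,"ty":0,"tz":0,"wx":0,"wy":0,"wz":0,"jaw":-0.4},
    {"tx":-0.7,"ty":0,"tz":0,"wx":0,"wy":0,"wz":0,"jaw":-0.4},
    {"tx":0,"ty":0,"tz":0,"wx":0,"wy":0,"wz":0,"jaw":-0.4},
    {"tx":0,"ty":0,"tz":0,"wx":0,"wy":0,"wz":0,"jaw":-0.4},
  ],
)

```text
time: 21.4
tool_pos: [446.2, -170.5, 149.0]
tcp_rot: [-1.604, 1.569, 2.656]
contact_force: [-0.4, 0.5, -1.5]
grip_width: 44.5
```

Run:
```python
from h import *
o,im=snap("w17")
delta([522.6,55.0,148])
c=im[240:400,220:430];cv2.imwrite("pics/z17.png",cv2.resize(c,None,fx=3.5,fy=3.5,interpolation=cv2.INTER_CUBIC))
```

```text
[ 446.17 -170.49  149.01] 21.4 dq 0.018 F [-0.4  0.5 -1.5] q6 1.5 w 44.5
tx,ty,tz cm [  0.08  -2.99 -23.62]
zdir ang -2.024
```

View pics/z17.png

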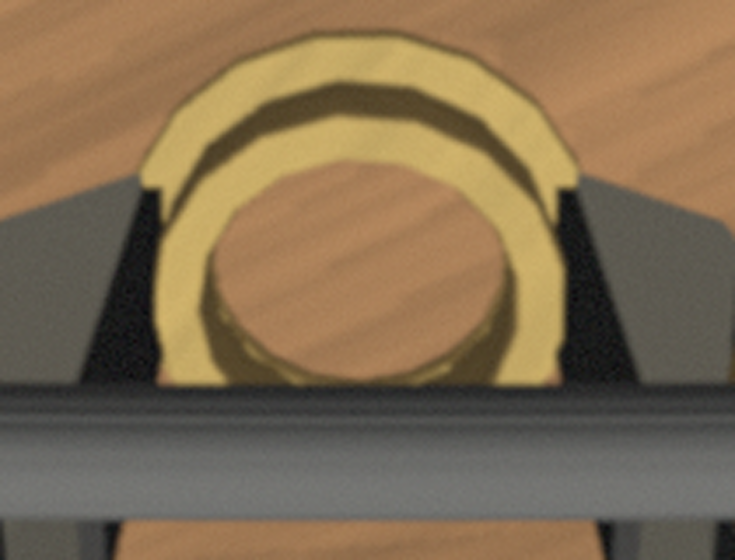

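arm_command(
  plan=[
    {"tx":0,"ty":-0.3,"tz":-2,"wx":0,"wy":0,"wz":0,"jaw":-0.4},
    {"tx":0,"ty":-0.5,"tz":-4,"wx":0,"wy":0,"wz":0,"jaw":-0.4},
    {"tx":0,"ty":-0.5,"tz":-4,"wx":0,"wy":0,"wz":0,"jaw":-0.4},
    {"tx":0,"ty":-0.5,"tz":-4,"wx":0,"wy":0,"wz":0,"jaw":-0.4},
    {"tx":0,"ty":-0.5,"tz":-4,"wx":0,"wy":0,"wz":0,"jaw":-0.4},
    {"tx":0,"ty":-0.5,"tz":-3.6,"wx":0,"wy":0,"wz":0,"jaw":-0.4},
    {"tx":0,"ty":-0.2,"tz":-2,"wx":0,"wy":0,"wz":0,"jaw":-0.4},
    {"tx":0,"ty":0,"tz":0,"wx":0,"wy":0,"wz":0,"jaw":-0.4},
    {"tx":0,"ty":0,"tz":0,"wx":0,"wy":0,"wz":0,"jaw":-0.4},
  ],
)

```text
time: 22.35
tool_pos: [522.4, 54.5, 148.6]
tcp_rot: [-1.006, 1.568, -3.029]
contact_force: [-0.7, -0.3, -1.7]
grip_width: 44.6
```

Run:
```python
from h import *
o,im=snap("w18")
c=im[240:400,220:430];cv2.imwrite("pics/z18.png",cv2.resize(c,None,fx=3.5,fy=3.5,interpolation=cv2.INTER_CUBIC))
```

```text
[522.39  54.49 148.64] 22.35 dq 0.0279 F [-0.7 -0.3 -1.7] q6 1.98 w 44.6
```

View pics/z18.png

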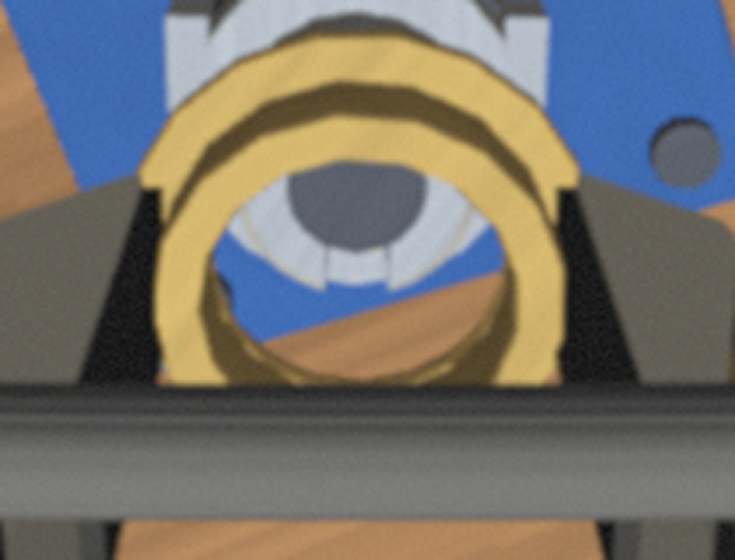

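Run:
```python
from h import *
from scipy.optimize import least_squares
C=camtool()
f=lambda z:[220+z[0]/3.5-.5,240+z[1]/3.5-.5]
def fit(pts,x,r):
    P=onx(C,[f(p) for p in pts],x)[:,1:];s=least_squares(lambda q:np.hypot(*(P-q).T)-r,[0,0]);return s.x.round(2),np.sqrt((s.fun**2).mean()).round(2)
h=148.64
print("disc",fit([(287,190),(293,215),(310,235),(330,248),(357,253),(385,247),(405,235),(421,215),(427,190)],h-103,8.9))
print("bore",fit([(203,310),(201,285),(208,262),(220,235),(240,205),(470,195),(498,232),(510,262),(518,290),(517,310)],28.2-16,17.3))
print("flange",fit([(142,172),(180,113),(240,65),(310,36),(400,35),(475,65),(540,115),(577,172)],28.2-4,28))
```

```text
disc (array([-1.  , -1.95]), np.float64(0.14))
bore (array([ 0.26, -1.61]), np.float64(0.14))
flange (array([-0.84, -1.68]), np.float64(0.39))
```

arm_command(
  plan=[
    {"tx":0.5,"ty":-0.05,"tz":-0.03,"wx":0,"wy":0,"wz":0,"jaw":-0.4},
    {"tx":0.5,"ty":0,"tz":0,"wx":0,"wy":0,"wz":0,"jaw":-0.4},
    {"tx":0.3,"ty":0,"tz":0,"wx":0,"wy":0,"wz":0,"jaw":-0.4},
    {"tx":0,"ty":0,"tz":0,"wx":0,"wy":0,"wz":0,"jaw":-0.4},
    {"tx":0,"ty":0,"tz":0,"wx":0,"wy":0,"wz":0,"jaw":-0.4},
  ],
)

```text
time: 22.9
tool_pos: [522.9, 54.7, 137.0]
tcp_rot: [-0.663, 1.571, -2.688]
contact_force: [0.1, -0.7, -0.3]
grip_width: 44.3
```

Run:
```python
from h import *
o,im=snap("w19")
c=im[240:400,220:430];cv2.imwrite("pics/z19.png",cv2.resize(c,None,fx=3.5,fy=3.5,interpolation=cv2.INTER_CUBIC))
```

```text
[522.9   54.69 137.03] 22.9 dq 0.0063 F [ 0.1 -0.7 -0.3] q6 1.98 w 44.3
```

View pics/z19.png

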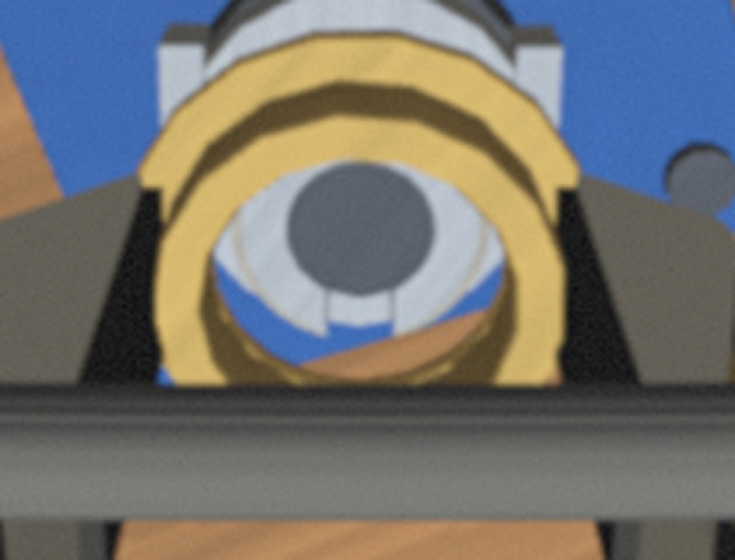

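Run:
```python
from h import *
from scipy.optimize import least_squares
C=camtool()
f=lambda z:[220+z[0]/3.5-.5,240+z[1]/3.5-.5]
def fit(pts,x,r):
    P=onx(C,[f(p) for p in pts],x)[:,1:];s=least_squares(lambda q:np.hypot(*(P-q).T)-r,[0,0]);return s.x.round(2),np.sqrt((s.fun**2).mean()).round(2)
h=137.03
print("disc",fit([(287,229),(297,260),(320,285),(360,296),(400,285),(425,260),(434,229),(420,195),(395,173),(360,163),(325,173),(300,195)],h-103,8.9))
print("bore",fit([(203,310),(201,285),(208,262),(220,235),(240,205),(470,195),(498,232),(510,262),(518,290),(517,310)],28.2-16,17.3))
print("flange",fit([(142,172),(180,113),(240,65),(310,36),(400,35),(475,65),(540,115),(577,172)],28.2-4,28))
```

```text
disc (array([-1.26, -1.51]), np.float64(0.1))
bore (array([ 0.27, -1.61]), np.float64(0.14))
flange (array([-0.84, -1.68]), np.float64(0.39))
```

arm_command(
  plan=[
    {"tx":0.3,"ty":-0.07,"tz":0.01,"wx":0,"wy":0,"wz":0,"jaw":-0.4},
    {"tx":0.2,"ty":0,"tz":0,"wx":0,"wy":0,"wz":0,"jaw":-0.4},
    {"tx":0.1,"ty":0,"tz":0,"wx":0,"wy":0,"wz":0,"jaw":-0.4},
    {"tx":0.1,"ty":0,"tz":0,"wx":0,"wy":0,"wz":0,"jaw":-0.4},
    {"tx":0,"ty":0,"tz":0,"wx":0,"wy":0,"wz":0,"jaw":-0.4},
  ],
)

```text
time: 23.45
tool_pos: [522.2, 55.1, 130.0]
tcp_rot: [-0.801, 1.571, -2.825]
contact_force: [-0.7, 0.3, -1.7]
grip_width: 44.2
```

arm_command(
  plan=[
    {"tx":0.1,"ty":0,"tz":0,"wx":0,"wy":0,"wz":0,"jaw":-0.4},
    {"tx":0.1,"ty":0,"tz":0,"wx":0,"wy":0,"wz":0,"jaw":-0.4},
    {"tx":0.1,"ty":0,"tz":0,"wx":0,"wy":0,"wz":0,"jaw":-0.4},
    {"tx":0.1,"ty":0,"tz":0,"wx":0,"wy":0,"wz":0,"jaw":-0.4},
  ],
)

```text
time: 23.85
tool_pos: [522.3, 55.1, 126.0]
tcp_rot: [0.781, 1.571, -1.243]
contact_force: [-0.3, -0.6, -1.2]
grip_width: 44.6
```

Bore over the spindle, no force. Home should be at about z = 109.2.

arm_command(
  plan=[
    {"tx":0.2,"ty":0,"tz":0,"wx":0,"wy":0,"wz":0,"jaw":-0.4},
    {"tx":0.3,"ty":0,"tz":0,"wx":0,"wy":0,"wz":0,"jaw":-0.4},
    {"tx":0.4,"ty":0,"tz":0,"wx":0,"wy":0,"wz":0,"jaw":-0.4},
    {"tx":0.3,"ty":0,"tz":0,"wx":0,"wy":0,"wz":0,"jaw":-0.4},
    {"tx":0.1,"ty":0,"tz":0,"wx":0,"wy":0,"wz":0,"jaw":-0.4},
    {"tx":0,"ty":0,"tz":0,"wx":0,"wy":0,"wz":0,"jaw":-0.4},
  ],
)

```text
time: 24.45
tool_pos: [522.1, 55.1, 112.8]
tcp_rot: [-1.055, 1.57, -3.079]
contact_force: [-0.3, -0.3, -0.4]
grip_width: 44.5
```

arm_command(
  plan=[
    {"tx":0.1,"ty":0,"tz":0,"wx":0,"wy":0,"wz":0,"jaw":-0.4},
    {"tx":0.08,"ty":0,"tz":0,"wx":0,"wy":0,"wz":0,"jaw":-0.4},
    {"tx":0.06,"ty":0,"tz":0,"wx":0,"wy":0,"wz":0,"jaw":-0.4},
    {"tx":0,"ty":0,"tz":0,"wx":0,"wy":0,"wz":0,"jaw":-0.4},
  ],
)

```text
time: 24.85
tool_pos: [522.2, 55.1, 110.7]
tcp_rot: [0.782, 1.571, -1.242]
contact_force: [-0.5, 0.8, -1.8]
grip_width: 45.0
```

arm_command(
  plan=[
    {"tx":0.04,"ty":0,"tz":0,"wx":0,"wy":0,"wz":0,"jaw":-0.4},
    {"tx":0.04,"ty":0,"tz":0,"wx":0,"wy":0,"wz":0,"jaw":-0.4},
    {"tx":0.03,"ty":0,"tz":0,"wx":0,"wy":0,"wz":0,"jaw":-0.4},
    {"tx":0,"ty":0,"tz":0,"wx":0,"wy":0,"wz":0,"jaw":-0.4},
  ],
)

```text
time: 25.25
tool_pos: [522.2, 55.1, 109.6]
tcp_rot: [0.327, 1.571, -1.697]
contact_force: [0.1, 1.0, -1.3]
grip_width: 44.6
```

arm_command(
  plan=[
    {"tx":0.03,"ty":0,"tz":0,"wx":0,"wy":0,"wz":0,"jaw":-0.4},
    {"tx":0.03,"ty":0,"tz":0,"wx":0,"wy":0,"wz":0,"jaw":-0.4},
    {"tx":0,"ty":0,"tz":0,"wx":0,"wy":0,"wz":0,"jaw":-0.4},
  ],
)

```text
time: 25.55
tool_pos: [522.3, 55.1, 109.2]
tcp_rot: [1.638, 1.571, -0.386]
contact_force: [-1.8, -0.7, 2.0]
grip_width: 44.6
```

arm_command(
  plan=[
    {"tx":0.03,"ty":0,"tz":0,"wx":0,"wy":0,"wz":0,"jaw":-0.4},
    {"tx":0,"ty":0,"tz":0,"wx":0,"wy":0,"wz":0,"jaw":-0.4},
  ],
)

```text
time: 25.75
tool_pos: [522.3, 55.1, 109.2]
tcp_rot: [1.746, 1.57, -0.278]
contact_force: [-1.9, -0.0, 5.0]
grip_width: 44.9
```

Home at z = 109.2 as predicted. Releasing and withdrawing.

arm_command(
  plan=[
    {"tx":0,"ty":0,"tz":0,"wx":0,"wy":0,"wz":0,"jaw":0.2},
    {"tx":0,"ty":0,"tz":0,"wx":0,"wy":0,"wz":0,"jaw":0.6},
    {"tx":0,"ty":0,"tz":0,"wx":0,"wy":0,"wz":0,"jaw":0.6},
    {"tx":-1,"ty":0,"tz":0,"wx":0,"wy":0,"wz":0,"jaw":0.8},
    {"tx":-4,"ty":0,"tz":0,"wx":0,"wy":0,"wz":0,"jaw":1},
    {"tx":-4,"ty":0,"tz":0,"wx":0,"wy":0,"wz":0,"jaw":1},
    {"tx":-4,"ty":0,"tz":0,"wx":0,"wy":0,"wz":0,"jaw":1},
    {"tx":0,"ty":0,"tz":0,"wx":0,"wy":0,"wz":0,"jaw":1},
    {"tx":0,"ty":0,"tz":0,"wx":0,"wy":0,"wz":0,"jaw":1},
  ],
)

```text
time: 26.65
tool_pos: [522.6, 55.1, 240.0]
tcp_rot: [1.953, 1.568, -0.071]
contact_force: [0.5, -0.5, 0.1]
grip_width: 91.9
```

Run:
```python
from h import *
o,im=snap("w20")
a=cv2.resize(im[150:300,240:400],None,fx=2.5,fy=2.5,interpolation=cv2.INTER_CUBIC)
s=imaging.capture("scene");b=cv2.resize(s[190:265,290:370],None,fx=5,fy=5,interpolation=cv2.INTER_CUBIC)
cv2.imwrite("pics/z20.png",np.hstack([a,b]));cv2.imwrite("pics/s20.png",s)
```

```text
[522.55  55.14 240.02] 26.65 dq 0.0447 F [ 0.5 -0.5  0.1] q6 1.98 w 91.9
```

View pics/z20.png

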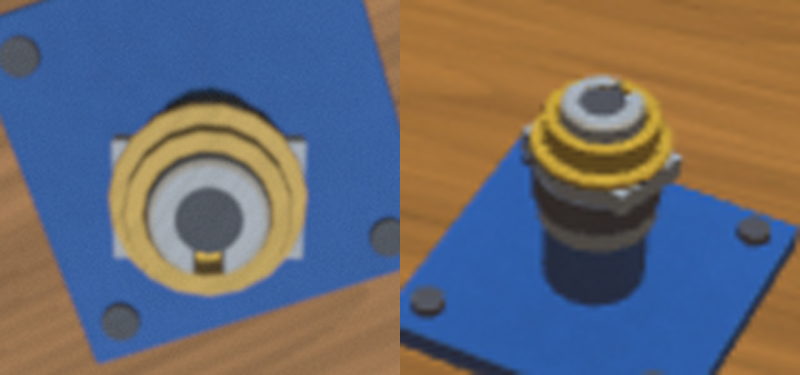

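View pics/s20.png

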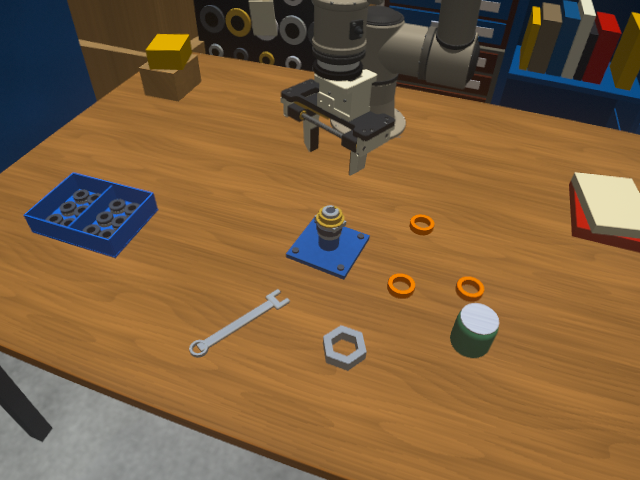

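The stack on the stand at (330,228) is complete and level. The nut, wrench, tin and orange rings haven't moved, and the gripper is clear. Handing in.

```bash
python3 -c "
from plant import bot
print(bot.close_job())"
```

```text
the job is handed in; nothing more can be done
None
```

The stack is built on the spindle in the order asked, and the job was handed in at about 26.7 s of the 72 s allowed. The order is dark spacer, then lock washer with its tongue in the keyway, then brass bushing with its flange down.

- **Fit:** Each part met light contact close to the tool height predicted for it: 80.3 for the spacer, 96.1 for the washer and 109.2 mm for the bushing. The contact reading at each was about 5–6 N, well under the 40 N limit.
- **Washer:** I found the keyway direction by eye at about 155° and turned the washer to match. The tongue dropped in without riding on the spindle top.
- **Last pictures:** The closing wrist and scene pictures show the stack level, the tongue in the keyway and the spindle standing proud of the bushing. The gripper is clear, and the nut, wrench, tin and orange rings are where they started.
- **Disagreements:** The wrist camera's reported mounting position changed by about 1 mm between calls. I therefore aligned the washer and bushing by comparing part and spindle within one picture. Along the tool's y axis, the bore and flange fits of the held bushing still differed by about 1 mm. I steered between the two, and it went on without force.

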